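Unmould cast microscope specimens and lock them in their carrier

ROBOT

A 7-joint arm with a two-finger parallel gripper is mounted at the origin on the work surface. World frame = base frame: x ahead of the robot, y to its left, z up, the work surface at z = 0. Lengths are in m, angles in rad, forces in N, time in s.
With the tool pointing down it reaches from about 0.4 to 0.875 m from the base axis. Payload 19.3 kg.
Tool frame: the origin (TCP) lies at the very end of the fingers, on their centre line; the grasp point (between the pads) lies 19 mm behind it; z points along the fingers, x is the direction in which the jaws open and shut, and the axes are right-handed (so a half turn about z gives the same grasp; the last joint's range is limited). The gripper opens to 85 mm and grips with 20 to 120 N. Pads are 22 mm wide; open, the fingers measure 114 mm over their backs; the gripper's body (76 mm by 85 mm) begins 54 mm behind the grasp point. The pads swing forward as they close: fully open they stand 13 mm farther back than shut.
Start: joints at [-1.399, 0.521, -0.036, 1.599, 0.021, 1.021, -0.113], TCP at [0.15, 0.607, 0.231] pointing down, gripper open.
Joint ranges: [-2.91, 2.91], [-0.3, 2.13], [-1.5, 1.42], [0.17, 2.43], [-1.26, 4.41], [0.16, 1.93], [-2.52, 2.52]. Speed limits (rad/s): [1.89, 1.89, 2.39, 2.39, 3.01, 3.01, 3.01].

INTERFACE

Orientations are given as [roll, pitch, yaw] about the fixed x, y, z axes, in that order (R = Rz(yaw) Ry(pitch) Rx(roll)).
In Python, from workcell import bot gives the robot as it stands.
- The arm moves only by the tool jog_arm, never from a script. Its argument "increments" is a list of rows, each an object of numbers: "wx", "wy", "wz": the turn, a rotation vector about the tool's x, y, z in degrees; "x", "y", "z": the shift along the tool's x, y, z in cm; "claw": the opening in per cent of the stroke, from 0 (shut) to 100 (fully open). A call has 1 to 10 rows; each row is the pose to reach, as a shift and turn from the pose measured when the call began, along the tool's axes at that moment; what a row does not reach only later rows make up. A row lasts 1/8 s, in which the tool goes at most 62.5 mm and 10.7 degrees, less where a joint would pass 70% of its speed; a pose out of reach is approached as far as the arm can. A call with a gripper value outside its range is refused whole. The fingers move at their own pace and stop on an object; "squeeze" is the grip in N (left out, the last holds). Time passes only in rows, so rows that repeat a pose let the fingers close. It gives the time, the measured TCP pose, the force and the opening at its end, in the units of the state.
- bot.observe(): the state, without advancing time (a new reading comes with each control period).
- bot.grab_frame(name): name is "scene" or "top" or "wrist"; returns a dict with "pixels" (400x640x3 uint8, red, green, blue), "fov_y" (degrees; the focal length in pixels is half the picture's height over the tangent of half this angle, whatever the lens; pixels are square), "cx", "cy" (the principal point, pixels), "k1" (the pictures are not rectified: a ray, as slopes to the right and down, at radius r is drawn at 1 + k1 r^2 times it, then the intrinsics apply), "origin" and "orientation" of the camera in the world. Camera axes: x right, y down, z forward; pixel columns grow to the right and rows downward; lengths in m; the calibration is good to about 2 mm. A picture is of the moment at which its call begins. There is no depth.
- bot.job_done(): hands the job in, once; it reports no verdict.
The state is a dict: "clock": time; "qpos": joint angles; "qd": joint speeds; "joint_efforts": joint torques, N m; "position": TCP position; "tool_rot": TCP orientation; "force": force on the tool from outside, world axes, zero at the start; "moment": the same for the moment, N m; "grip_width": finger opening in m.
Only numpy, scipy, OpenCV 4.12 (cv2) and the standard library are available. Lean on these libraries where they do the work, as an engineer would, in place of code of your own. Each camera call takes 0.05 s, during which the arm holds its last target.

TASK

First slide the carrier's red lock grip fully to its open stop, then press each filled mould ring from the mat down over an ejector post of its own until it lies on the stand's plate, so that all the specimen discs stand pushed up out of their rings at the same time and are let go. Only then lift the discs off from above and lay each flat in a carrier well of its own. Put the empty rings flat back on the white mat, where a mould that was empty from the start simply stays, slide the lock fully home to its locked stop over the discs, and leave the tweezers, slides and containers where they are.

Things in the scene. Friction and masses are not known exactly. Their poses are not given: they have to be found in the camera images.
- ring1_center (a point): Mould ring 1: black plastic ring, outer diameter 60 mm, bore 45 mm, 24 mm high, 70 g; point on its axis half-way up (12 mm above its underside), z along the axis. Three small tabs at the bottom of the bore (4 mm thick, leaving a free opening of 36 mm diameter) carry the loose disc. It starts flat on the mat, filled with its disc or, in some runs, already empty.
- disc1_center (a point): Specimen disc 1: cast resin disc, 42 mm diameter, 16 mm thick, 30 g, with a small bright metal sample in its top face; point at its centre, half-way up (8 mm above its underside), z up. It starts loose in ring 1, resting on the tabs, its top 4 mm below the ring's rim, so it cannot be gripped there. Absent (None) in some runs: then ring 1 is an empty mould.
- post1 (a point): Centre of the top face of ejector post 1 on the stand: plain upright steel post, 28 mm diameter, 42 mm tall above the stand's plate (plate 8 mm thick on the bench, so the top is 50 mm above the bench). A mould pressed down over it until the ring lies on the plate leaves its disc lying on the post top, 18 mm clear above the ring. Any mould may use any post.
- well1 (a point): Centre of the floor of well 1 of the carrier, 8 mm above the bench: flat floor inside a blue rim 48 mm inside diameter, 54 mm outside, standing 4 mm above the floor; takes one disc, any disc in any well. x, y axes as the carrier's; the three wells lie 80 mm apart along the carrier's y. Put the disc in with the fingers at its +x and -x sides: with the lock open its tongues stand beside the disc at +y and -y (10 mm from its edge), the lock's bar 39 mm from its edge at +x.
- ring2_center (a point): Mould ring 2: black plastic ring, outer diameter 60 mm, bore 45 mm, 24 mm high, 70 g; point on its axis half-way up (12 mm above its underside), z along the axis. Three small tabs at the bottom of the bore (4 mm thick, leaving a free opening of 36 mm diameter) carry the loose disc. It starts flat on the mat, filled with its disc or, in some runs, already empty.
- disc2_center (a point): Specimen disc 2: cast resin disc, 42 mm diameter, 16 mm thick, 30 g, with a small bright metal sample in its top face; point at its centre, half-way up (8 mm above its underside), z up. It starts loose in ring 2, resting on the tabs, its top 4 mm below the ring's rim, so it cannot be gripped there. Absent (None) in some runs: then ring 2 is an empty mould.
- post2 (a point): Centre of the top face of ejector post 2 on the stand: plain upright steel post, 28 mm diameter, 42 mm tall above the stand's plate (plate 8 mm thick on the bench, so the top is 50 mm above the bench). A mould pressed down over it until the ring lies on the plate leaves its disc lying on the post top, 18 mm clear above the ring. Any mould may use any post.
- well2 (a point): Centre of the floor of well 2 of the carrier, 8 mm above the bench: flat floor inside a blue rim 48 mm inside diameter, 54 mm outside, standing 4 mm above the floor; takes one disc, any disc in any well. x, y axes as the carrier's; the three wells lie 80 mm apart along the carrier's y. Put the disc in with the fingers at its +x and -x sides: with the lock open its tongues stand beside the disc at +y and -y (10 mm from its edge), the lock's bar 39 mm from its edge at +x.
- ring3_center (a point): Mould ring 3: black plastic ring, outer diameter 60 mm, bore 45 mm, 24 mm high, 70 g; point on its axis half-way up (12 mm above its underside), z along the axis. Three small tabs at the bottom of the bore (4 mm thick, leaving a free opening of 36 mm diameter) carry the loose disc. It starts flat on the mat, filled with its disc or, in some runs, already empty.
- disc3_center (a point): Specimen disc 3: cast resin disc, 42 mm diameter, 16 mm thick, 30 g, with a small bright metal sample in its top face; point at its centre, half-way up (8 mm above its underside), z up. It starts loose in ring 3, resting on the tabs, its top 4 mm below the ring's rim, so it cannot be gripped there. Absent (None) in some runs: then ring 3 is an empty mould.
- post3 (a point): Centre of the top face of ejector post 3 on the stand: plain upright steel post, 28 mm diameter, 42 mm tall above the stand's plate (plate 8 mm thick on the bench, so the top is 50 mm above the bench). A mould pressed down over it until the ring lies on the plate leaves its disc lying on the post top, 18 mm clear above the ring. Any mould may use any post.
- well3 (a point): Centre of the floor of well 3 of the carrier, 8 mm above the bench: flat floor inside a blue rim 48 mm inside diameter, 54 mm outside, standing 4 mm above the floor; takes one disc, any disc in any well. x, y axes as the carrier's; the three wells lie 80 mm apart along the carrier's y. Put the disc in with the fingers at its +x and -x sides: with the lock open its tongues stand beside the disc at +y and -y (10 mm from its edge), the lock's bar 39 mm from its edge at +x.
- stand: Ejector stand, fixed: aluminium plate 110 x 280 x 8 mm with three steel posts 95 mm apart along its y axis; origin at the centre of its underside, on the bench.
- carrier: Specimen carrier, fixed: white plate 140 mm (x) x 320 mm (y, from -135 to +185 mm) x 8 mm; origin on the bench under the middle well's line (wells at x = -15 mm). It carries the aluminium comb lock along its +x side, with its red grip towards its +y end. Its place is swapped with the mat's in some runs.
- lock (a joint): Position of the comb lock along the carrier's +y, m: 0 = locked end stop (its three tongues, 18 mm wide, undersides 19 mm above the well floors, reach over the middles of the wells), 0.04 = open end stop (tongues midway between wells). It starts at or near 0, needs about 2 N and stays where left.
- lock_grip (a point): Middle of the comb lock's red grip, an upright tab 14 mm (carrier's x) x 22 mm (carrier's y) x 32 mm high, from 31 to 63 mm above the bench, this point 49 mm above the bench; moves with the lock. Pinch across its 14 mm.
- mat: White mat, fixed, 190 mm (its x) x 300 mm (its y) x 4 mm; origin at the centre of its underside, on the bench. The moulds, filled and empty, start on it in a row along its y about 95 mm apart, and all the empty rings belong on it at the end. Its place is swapped with the carrier's in some runs.
- tweezers: Bystander: tweezers, steel, 116 mm long, 24 mm wide and 6 mm high, lying; origin at its underside centre. Not part of the job: leave it in its place.
- slide1: Bystander: glass slide, 26 x 76 x 4 mm, lying; origin at its underside centre. Not part of the job: leave it in its place.
- slide2: Bystander: glass slide, 26 x 76 x 4 mm, lying; origin at its underside centre. Not part of the job: leave it in its place.
- bottle: Bystander: amber bottle, 54 mm diameter, 100 mm tall; origin at its underside centre. Not part of the job: leave it in its place.
- pot: Bystander: white pot, 60 mm diameter, 60 mm tall, open; origin at its underside centre. Not part of the job: leave it in its place.
- jar: Bystander: glass jar, 60 mm diameter, 60 mm tall; origin at its underside centre. Not part of the job: leave it in its place.

How it is judged:
By the outcome, as a careful person would: the job done as asked, in the order asked, and still so for the second after the job is handed in, with the robot touching nothing.
Of disc1, disc2, disc3 only 2 to 3 are there at a start; the rules pass over those that are not, and their reading is None.
At some moment in a run one of ring1, ring2, ring3 may be knocked a few centimetres aside while the robot is not near it.
It also fails if it takes over 210 s, if anything falls off the work surface, if the arm or the gripper's body presses on something with over 40 N, if the wrist force passes 120 N, or if a joint passes its speed limit or range.

## Working session

There is one attempt and no reset: what is moved stays moved. The work goes in short steps, Python scripts to look and compute and a tool call to move; the robot and the scene stay as the last step left them, time stands still between calls to the robot, and variables do not carry over. Pictures are saved under pics/ and viewed, and the job is handed in when it is done.

Besides the shell and the picture viewer there is one more tool, called after "Call:" as name(argument=value, ...), one argument or row to a line, values as JSON. jog_arm: Moves the arm, as the interface text tells. Its arguments: {"type":"object","properties":{"increments":{"type":"array","items":{"type":"object","properties":{"wx":{"type":"number"},"wy":{"type":"number"},"wz":{"type":"number"},"x":{"type":"number"},"y":{"type":"number"},"z":{"type":"number"},"claw":{"type":"number"}}}},"squeeze":{"type":"number"}},"required":["increments"]}

```bash
ls; mkdir -p pics; cat > h.py <<'E'
import numpy as np, cv2
from scipy.spatial.transform import Rotation as R
from workcell import bot
def grab(n,save=None):
    f=bot.grab_frame(n)
    if save: cv2.imwrite(f'pics/{save}.png',f['pixels'][:,:,::-1])
    return f
def cam(f):
    p=f['pixels'];h=p.shape[0]
    fl=h/2/np.tan(np.radians(f['fov_y'])/2)
    o=np.array(f['orientation'])
    Rm=o if o.shape==(3,3) else R.from_euler('xyz',o).as_matrix()
    return fl,f['cx'],f['cy'],f['k1'],Rm,np.array(f['origin'])
def ray(f,u,v):
    fl,cx,cy,k1,Rm,o=cam(f)
    K=np.array([[fl,0,cx],[0,fl,cy],[0,0,1.]])
    s=cv2.undistortPointsIter(np.array([[[u,v]]],float),K,np.array([k1,0,0,0.]),None,None,(3,100,1e-10))[0,0]
    return o,Rm@np.array([s[0],s[1],1])
def onz(f,u,v,z):
    o,d=ray(f,u,v); return o+d*(z-o[2])/d[2]
def proj(f,P):
    fl,cx,cy,k1,Rm,o=cam(f)
    c=Rm.T@(np.array(P)-o); s=c[:2]/c[2]; s=s*(1+k1*(s@s)); return s*fl+[cx,cy]
E
python3 - <<'E'
from h import *
s=bot.observe()
print(s)
for n in ["scene","top","wrist"]:
    f=grab(n,n+'0'); print(n,{k:v for k,v in f.items() if k!='pixels'})
E
```

```text
pics
{'clock': 0.0, 'qpos': array([-1.39918812,  0.52203724, -0.03637555,  1.59997836,  0.02121682,
        1.0210762 , -0.11278367]), 'qd': array([ 0.00142929,  0.00023957,  0.00130168,  0.00110058, -0.00046186,
       -0.00031852,  0.00088306]), 'joint_efforts': array([-8.87269471e-04, -9.27103114e+01,  1.97882608e+00, -3.69927406e+01,
        1.76706706e-02,  8.19451350e-03,  3.95864777e-05]), 'position': array([0.1495965 , 0.60650368, 0.23072133]), 'tool_rot': array([3.14152442e+00, 1.11152722e-03, 1.32904445e+00]), 'force': array([ 0.08671207,  0.72096548, -0.08251557]), 'moment': array([-0.00967912,  0.02116793,  0.00449763]), 'grip_width': 0.08529511547155}
scene {'fov_y': 45.87315866287015, 'cx': 321.33977091640105, 'cy': 192.8814738195636, 'k1': 0.02185261031051387, 'origin': array([ 1.26361206, -0.38779052,  0.80378339]), 'orientation': array([-2.32675391,  0.00836846,  1.04420621])}
top {'fov_y': 45.14121643636208, 'cx': 317.9610989849504, 'cy': 201.45725958854547, 'k1': -0.02743434792674392, 'origin': array([0.37157822, 0.02008345, 1.27567584]), 'orientation': array([-2.98211703, -0.01388639, -1.58699483])}
wrist {'fov_y': 58.90926342508235, 'cx': 322.79534404915194, 'cy': 199.95621791778677, 'k1': -0.07217299320616404, 'origin': array([0.07193816, 0.62553443, 0.37262303]), 'orientation': array([ 2.82842035e+00, -6.55863250e-05,  1.32870248e+00])}
```

View pics/top0.png

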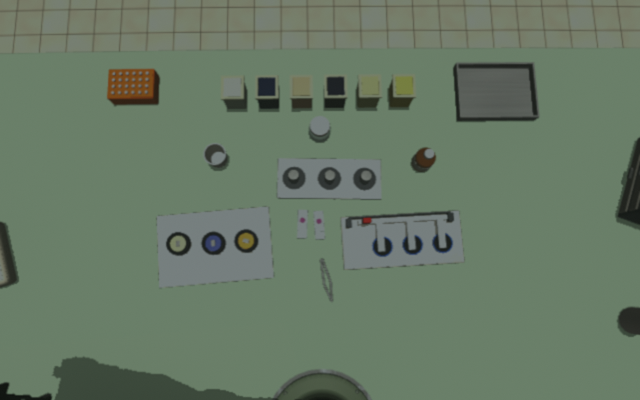

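View pics/scene0.png

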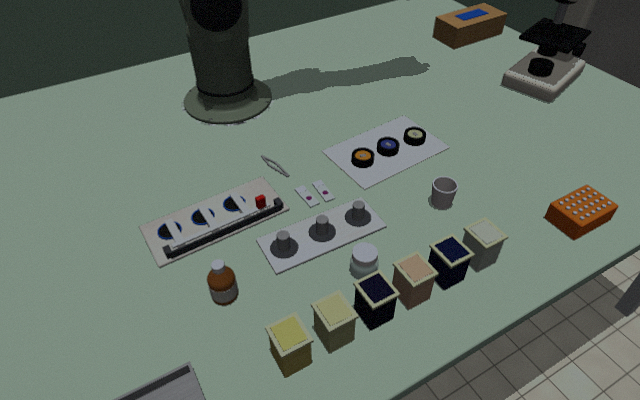

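View pics/wrist0.png

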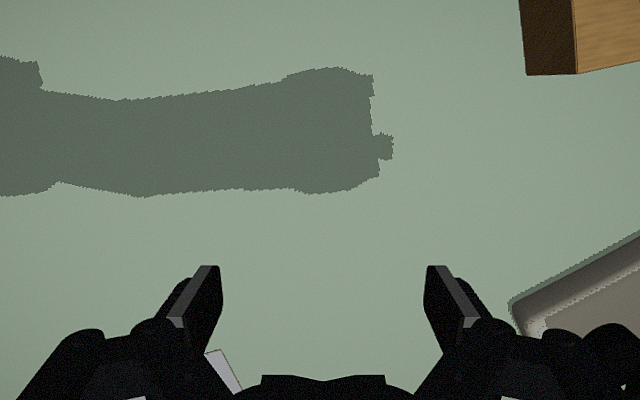

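```bash
python3 - <<'E'
from h import *
a=cv2.imread('pics/top0.png'); 
cv2.imwrite('pics/c1.png',cv2.resize(a[190:300,145:285],None,fx=5,fy=5,interpolation=cv2.INTER_CUBIC))
cv2.imwrite('pics/c2.png',cv2.resize(a[145:275,270:470],None,fx=4,fy=4,interpolation=cv2.INTER_CUBIC))
E
```

```text
(no output)
```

View pics/c1.png

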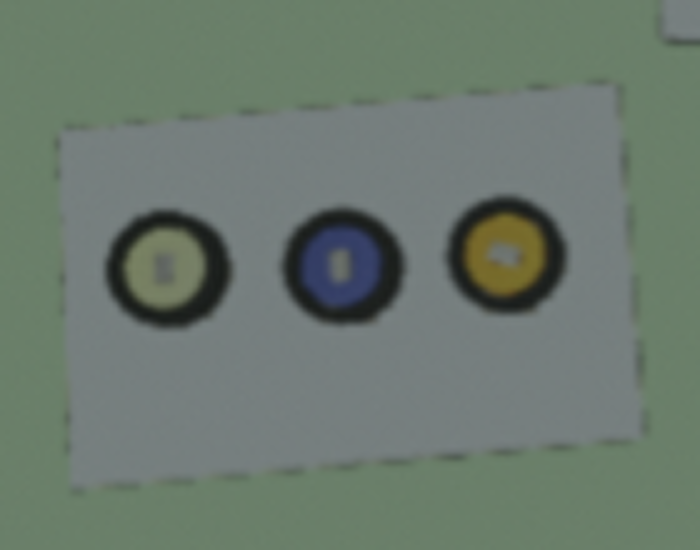

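View pics/c2.png

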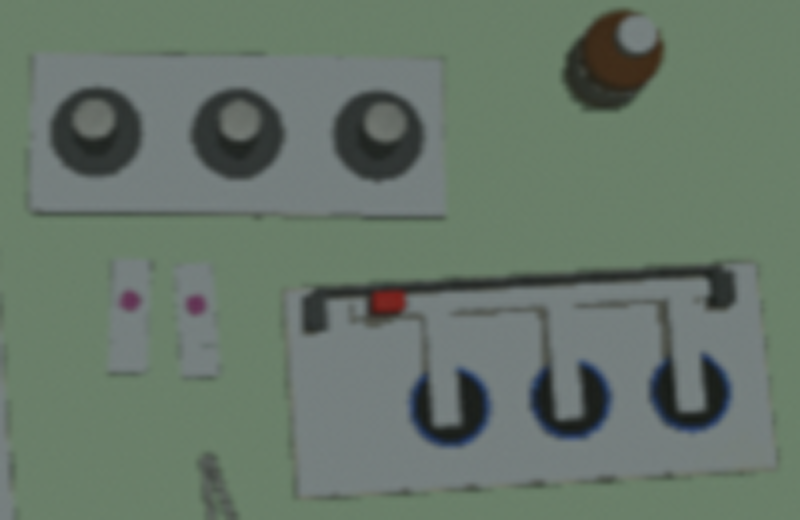

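```bash
cat >> h.py <<'E'
def blobs(m,amin):
    n,l,st,c=cv2.connectedComponentsWithStats(m.astype(np.uint8))
    return [(c[i],st[i]) for i in range(1,n) if st[i,4]>=amin]
E
python3 - <<'E'
from h import *
f=grab("top"); p=f['pixels'];hsv=cv2.cvtColor(p,cv2.COLOR_RGB2HSV)
H,S,V=[hsv[...,i].astype(int) for i in range(3)]
# mat rings: dark
m=(V<70); m[:190]=0;m[300:]=0;m[:,:150]=0;m[:,285:]=0
m=m
for c,s in blobs(m,60):
    cs=np.zeros(m.shape,np.uint8); 
    l,t,w,h,a=s
    pts=np.argwhere(m[t:t+h,l:l+w])[:,::-1]+[l,t]
    hull=cv2.convexHull(pts.astype(np.float32))
    (e,ax,an)=cv2.fitEllipse(hull)
    print('ring',e,ax,onz(f,*e,.028).round(4))
for nm,mm in [('red',(S>150)&((H<8)|(H>172)))]:
    mm=mm.copy();mm[:190]=0;mm[240:]=0;mm[:,:340]=0
    for c,s in blobs(mm,15): print(nm,c,s,onz(f,*c,.06).round(4))
# posts dark circles on plate
m=(V<85);m[:160]=0;m[195:]=0;m[:,:275]=0;m[:,390:]=0
for c,s in blobs(m,60):
    l,t,w,h,a=s
    pts=np.argwhere(m[t:t+h,l:l+w])[:,::-1]+[l,t]
    e,ax,an=cv2.fitEllipse(cv2.convexHull(pts.astype(np.float32)))
    print('postmark',e,ax,onz(f,*e,.008).round(4))
m=(H>100)&(H<125)&(S>120);m[:220]=0;m[270:]=0;m[:,:360]=0;m[:,460:]=0
for c,s in blobs(m,10):
    l,t,w,h,a=s
    pts=np.argwhere(m[t:t+h,l:l+w])[:,::-1]+[l,t]
    e,ax,an=cv2.fitEllipse(cv2.convexHull(pts.astype(np.float32)))
    print('well',e,ax,s,onz(f,*e,.012).round(4))
E
```

```text
ring (245.90541076660156, 240.6002655029297) (22.429004669189453, 23.054956436157227) [0.4719 0.1877 0.028 ]
ring (178.06053161621094, 243.3361053466797) (22.468753814697266, 24.23902130126953) [0.4673 0.3631 0.028 ]
ring (213.2075958251953, 242.94430541992188) (22.52456283569336, 23.41156578063965) [0.4671 0.2722 0.028 ]
red [366.41025641 219.94871795] [363 218   8   5  39] [ 0.5174 -0.1226  0.06  ]
postmark (293.6067810058594, 177.51902770996094) (21.81380844116211, 22.308691024780273) [0.6413 0.0636 0.008 ]
postmark (328.9272766113281, 177.9559326171875) (22.087379455566406, 22.221384048461914) [ 0.6388 -0.0314  0.008 ]
postmark (364.07720947265625, 178.4214324951172) (21.899150848388672, 22.214174270629883) [ 0.6363 -0.1261  0.008 ]
well (445.1535339355469, 241.91619873046875) (12.117780685424805, 16.833314895629883) [446 234   6  17  20] [ 0.4617 -0.3348  0.012 ]
well (416.7398681640625, 242.19020080566406) (8.805739402770996, 13.356910705566406) [416 236   6  13  17] [ 0.4622 -0.2593  0.012 ]Traceback (most recent call last):
  File "<stdin>", line 28, in <module>
cv2.error: OpenCV(4.12.0) /io/opencv/modules/imgproc/src/shapedescr.cpp:361: error: (-201:Incorrect size of input array) There should be at least 5 points to fit the ellipse in function 'fitEllipseNoDirect'
```

```bash
cat >> h.py <<'E'
def to(x,y,z,yaw,s=None,show=True):
    s=s or bot.observe()
    R0=R.from_euler('xyz',s['tool_rot']); p=s['position']
    Rt=R.from_euler('xyz',[np.pi,0,yaw])
    d=R0.inv().apply(np.array([x,y,z])-p)*100
    w=(R0.inv()*Rt).as_rotvec(degrees=True)
    print('t=%.2f pos'%s['clock'],p.round(4),'yaw %.3f'%s['tool_rot'][2],'w %.4f'%s['grip_width'],'F',s['force'].round(1))
    print('shift cm',d.round(2),'turn',w.round(2),'rows',max(np.linalg.norm(d)/6.25,np.linalg.norm(w)/10.7).round(1))
E
python3 - <<'E'
from h import *
to(.45,.35,.23,.7)
to(.52,-.12,.15,.06)
E
```

```text
t=0.20 pos [0.1496 0.6066 0.231 ] yaw 1.329 w 0.0854 F [0.3 0.1 0.1]
shift cm [-17.73  35.31   0.11] turn [1.000e-02 3.000e-02 3.604e+01] rows 6.3
t=0.20 pos [0.1496 0.6066 0.231 ] yaw 1.329 w 0.0854 F [0.3 0.1 0.1]
shift cm [-61.68  53.36   8.14] turn [2.000e-02 3.000e-02 7.271e+01] rows 13.1
```

Call:
jog_arm(
  increments=[
    {"x": -17.7,"y": 35.3,"z": 0,"wz": 36},
    {"x": -17.7,"y": 35.3,"z": 0,"wz": 36},
    {"x": -17.7,"y": 35.3,"z": 0,"wz": 36},
    {"x": -17.7,"y": 35.3,"z": 0,"wz": 36},
    {"x": -17.7,"y": 35.3,"z": 0,"wz": 36},
    {"x": -17.7,"y": 35.3,"z": 0,"wz": 36},
    {"x": -17.7,"y": 35.3,"z": 0,"wz": 36},
    {"x": -17.7,"y": 35.3,"z": 0,"wz": 36},
  ],
)

```text
schema error: expected keys wx, wy, wz, x, y, z, claw
```

```bash
python3 - <<'E'
from h import *
to(.515,-.06,.20,.06)
E
```

```text
t=0.20 pos [0.1496 0.6066 0.231 ] yaw 1.329 w 0.0854 F [0.3 0.1 0.1]
shift cm [-55.97  51.44   3.13] turn [2.000e-02 3.000e-02 7.271e+01] rows 12.2
```

Call:
jog_arm(
  increments=[
    {"x": -17.7,"y": 35.3,"z": 0,"wx": 0,"wy": 0,"wz": 36,"claw": 100},
    {"x": -17.7,"y": 35.3,"z": 0,"wx": 0,"wy": 0,"wz": 36,"claw": 100},
    {"x": -17.7,"y": 35.3,"z": 0,"wx": 0,"wy": 0,"wz": 36,"claw": 100},
    {"x": -17.7,"y": 35.3,"z": 0,"wx": 0,"wy": 0,"wz": 36,"claw": 100},
    {"x": -17.7,"y": 35.3,"z": 0,"wx": 0,"wy": 0,"wz": 36,"claw": 100},
    {"x": -17.7,"y": 35.3,"z": 0,"wx": 0,"wy": 0,"wz": 36,"claw": 100},
    {"x": -17.7,"y": 35.3,"z": 0,"wx": 0,"wy": 0,"wz": 36,"claw": 100},
    {"x": -17.7,"y": 35.3,"z": 0,"wx": 0,"wy": 0,"wz": 36,"claw": 100},
  ],
)

```text
clock: 1.2
position: [0.4511, 0.3489, 0.231]
tool_rot: [3.141, 0.001, 0.698]
force: [-1.3, 0.6, -0.4]
grip_width: 0.0854
```

```bash
python3 - <<'E'
from h import *
grab('wrist','w1')
to(.515,-.06,.20,.06)
E
```

```text
t=1.25 pos [0.4499 0.3501 0.2309] yaw 0.700 w 0.0858 F [-0.2 -0.3 -1.3]
shift cm [-21.44  35.56   3.12] turn [3.000e-02 4.000e-02 3.666e+01] rows 6.7
```

View pics/w1.png

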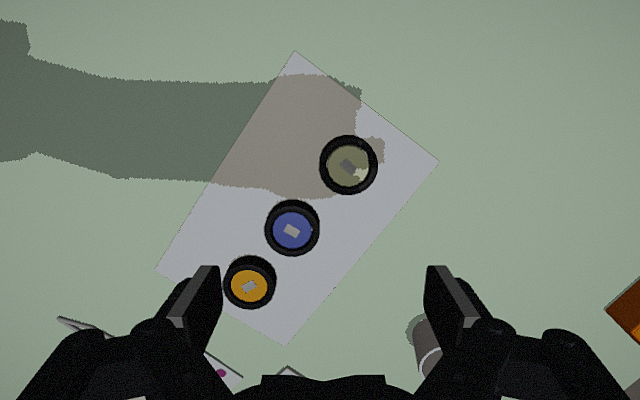

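Call:
jog_arm(
  increments=[
    {"x": -21.4,"y": 35.6,"z": 3.1,"wx": 0,"wy": 0,"wz": 36.7,"claw": 60},
    {"x": -21.4,"y": 35.6,"z": 3.1,"wx": 0,"wy": 0,"wz": 36.7,"claw": 60},
    {"x": -21.4,"y": 35.6,"z": 3.1,"wx": 0,"wy": 0,"wz": 36.7,"claw": 60},
    {"x": -21.4,"y": 35.6,"z": 3.1,"wx": 0,"wy": 0,"wz": 36.7,"claw": 60},
    {"x": -21.4,"y": 35.6,"z": 3.1,"wx": 0,"wy": 0,"wz": 36.7,"claw": 60},
    {"x": -21.4,"y": 35.6,"z": 3.1,"wx": 0,"wy": 0,"wz": 36.7,"claw": 60},
    {"x": -21.4,"y": 35.6,"z": 3.1,"wx": 0,"wy": 0,"wz": 36.7,"claw": 60},
    {"x": -21.4,"y": 35.6,"z": 3.1,"wx": 0,"wy": 0,"wz": 36.7,"claw": 60},
    {"x": -21.4,"y": 35.6,"z": 3.1,"wx": 0,"wy": 0,"wz": 36.7,"claw": 60},
  ],
)

```text
clock: 2.38
position: [0.5155, -0.0585, 0.2001]
tool_rot: [3.142, 0.001, 0.061]
force: [0.7, 0.6, -0.7]
grip_width: 0.0511
```

```bash
python3 - <<'E'
from h import *
f=grab('wrist','w2')
hsv=cv2.cvtColor(f['pixels'],cv2.COLOR_RGB2HSV).astype(int);H,S,V=hsv[...,0],hsv[...,1],hsv[...,2]
m=(S>150)&((H<8)|(H>172))
for c,s in blobs(m,30): print(c,s,onz(f,*c,.055))
to(.515,-.06,.20,.06)
E
```

```text
[322.40997831 251.21908894] [315 235  16  33 461] [ 0.5178143  -0.12024536  0.055     ]
t=2.42 pos [ 0.5155 -0.0582  0.2001] yaw 0.062 w 0.0513 F [ 0.1  0.2 -0.6]
shift cm [-0.06  0.17  0.01] turn [-0.    0.04  0.09] rows 0.0
```

View pics/w2.png

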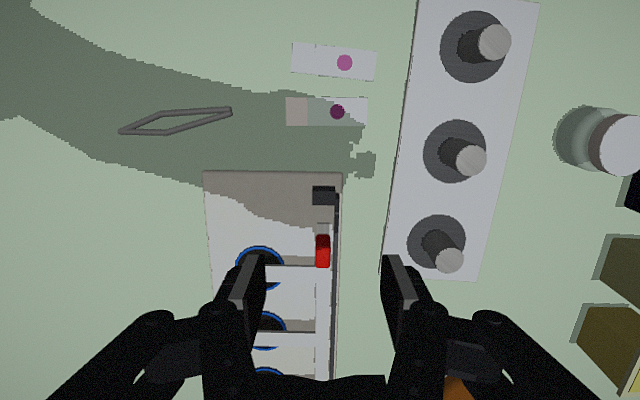

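```bash
python3 - <<'E'
from h import *
f=grab('top');
a=f['pixels'][200:280,330:475]; cv2.imwrite('pics/c3.png',cv2.resize(a[:,:,::-1],None,fx=5,fy=5,interpolation=cv2.INTER_CUBIC))
f=grab('wrist')
for u,v in [(204,171),(341,171),(336,300),(338,195)]: print(onz(f,u,v,.008).round(4))
to(.5177,-.121,.042,.06)
E
```

```text
[ 0.3989 -0.0647  0.008 ]
[ 0.532  -0.0567  0.008 ]
[ 0.5378 -0.2014  0.008 ]
[ 0.5309 -0.0811  0.008 ]
t=2.52 pos [ 0.5156 -0.0585  0.2002] yaw 0.062 w 0.0512 F [-0.9  0.1 -0.2]
shift cm [-0.17  6.25 15.82] turn [0.01 0.03 0.1 ] rows 2.7
```

View pics/c3.png

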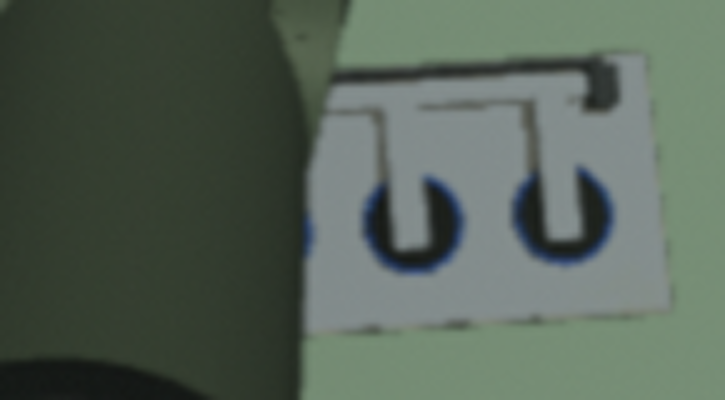

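Call:
jog_arm(
  increments=[
    {"x": -0.2,"y": 6.2,"z": 8,"wx": 0,"wy": 0,"wz": 0.1,"claw": 45},
    {"x": -0.2,"y": 6.2,"z": 8,"wx": 0,"wy": 0,"wz": 0.1,"claw": 45},
    {"x": -0.2,"y": 6.2,"z": 12,"wx": 0,"wy": 0,"wz": 0.1,"claw": 45},
    {"x": -0.2,"y": 6.2,"z": 15.8,"wx": 0,"wy": 0,"wz": 0.1,"claw": 45},
    {"x": -0.2,"y": 6.2,"z": 15.8,"wx": 0,"wy": 0,"wz": 0.1,"claw": 45},
  ],
)

```text
clock: 3.15
position: [0.516, -0.1195, 0.0406]
tool_rot: [-3.141, 0.004, 0.061]
force: [0.8, -0.1, 0.1]
grip_width: 0.0387
```

```bash
python3 - <<'E'
from h import *
f=grab('wrist','w3');f=grab('scene')
cv2.imwrite('pics/s3.png',cv2.resize(f['pixels'][150:270,120:320,::-1],None,fx=4,fy=4,interpolation=cv2.INTER_CUBIC))
to(.5177,-.121,.042,.06)
E
```

```text
t=3.25 pos [ 0.5177 -0.1201  0.0432] yaw 0.061 w 0.0383 F [0.6 1.1 0.2]
shift cm [-0.01  0.09  0.12] turn [0.02 0.01 0.03] rows 0.0
```

View pics/w3.png

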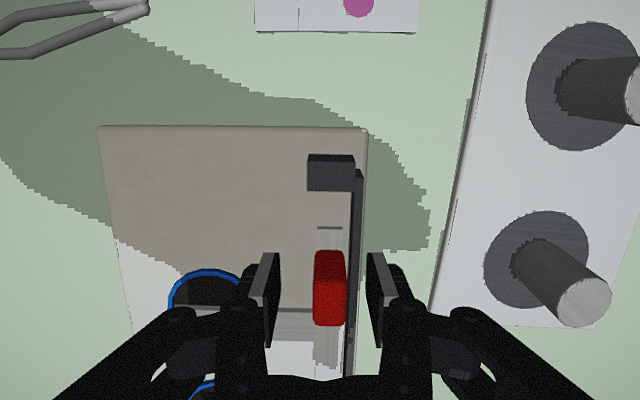

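View pics/s3.png

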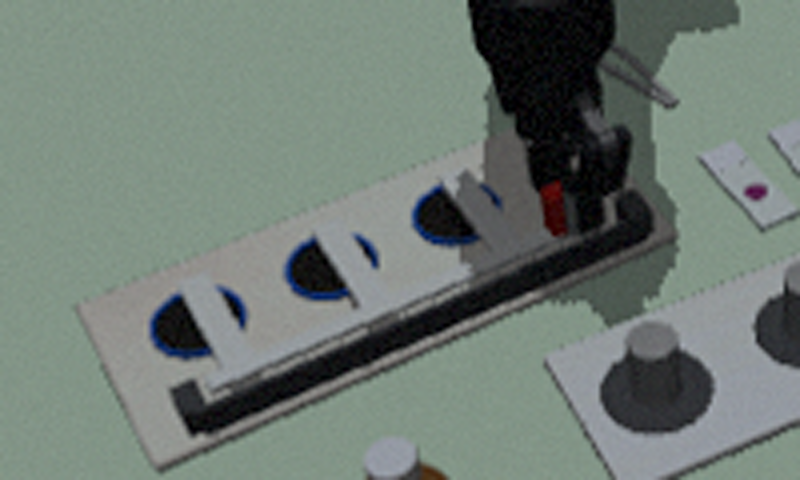

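Call:
jog_arm(
  increments=[
    {"x": 0.25,"y": 0.1,"z": 0,"wx": 0,"wy": 0,"wz": 0,"claw": 45},
    {"x": 0.25,"y": 0.1,"z": 0,"wx": 0,"wy": 0,"wz": 0,"claw": 10},
    {"x": 0.25,"y": 0.1,"z": 0,"wx": 0,"wy": 0,"wz": 0,"claw": 10},
    {"x": 0.25,"y": 0.1,"z": 0,"wx": 0,"wy": 0,"wz": 0,"claw": 10},
    {"x": 0.25,"y": 0.1,"z": 0,"wx": 0,"wy": 0,"wz": 0,"claw": 10},
  ],
  squeeze=25,
)

```text
clock: 3.88
position: [0.5191, -0.1211, 0.0442]
tool_rot: [-3.141, 0.002, 0.06]
force: [-11.9, 1.5, 21.7]
grip_width: 0.0132
```

Call:
jog_arm(
  increments=[
    {"x": -0.15,"y": 0,"z": -0.2,"wx": 0,"wy": 0,"wz": 0,"claw": 10},
    {"x": -0.15,"y": -1,"z": -0.2,"wx": 0,"wy": 0,"wz": 0,"claw": 10},
    {"x": -0.15,"y": -2,"z": -0.2,"wx": 0,"wy": 0,"wz": 0,"claw": 10},
    {"x": -0.15,"y": -3,"z": -0.2,"wx": 0,"wy": 0,"wz": 0,"claw": 10},
    {"x": -0.15,"y": -3.7,"z": -0.2,"wx": 0,"wy": 0,"wz": 0,"claw": 10},
    {"x": -0.15,"y": -3.7,"z": -0.2,"wx": 0,"wy": 0,"wz": 0,"claw": 10},
  ],
)

```text
clock: 4.62
position: [0.5171, -0.0854, 0.0467]
tool_rot: [3.14, -0.002, 0.059]
force: [10.3, -8.5, -13.7]
grip_width: 0.0132
```

```bash
python3 - <<'E'
from h import *
f=grab('wrist','w4');f=grab('scene')
cv2.imwrite('pics/s4.png',cv2.resize(f['pixels'][150:270,120:320,::-1],None,fx=4,fy=4,interpolation=cv2.INTER_CUBIC))
to(.5177,-.08,.042,.06)
E
```

```text
t=4.72 pos [ 0.5172 -0.0854  0.0467] yaw 0.059 w 0.0134 F [  9.8  -8.4 -13.6]
shift cm [ 0.08 -0.53  0.47] turn [ 0.1  -0.12 -0.05] rows 0.1
```

View pics/s4.png

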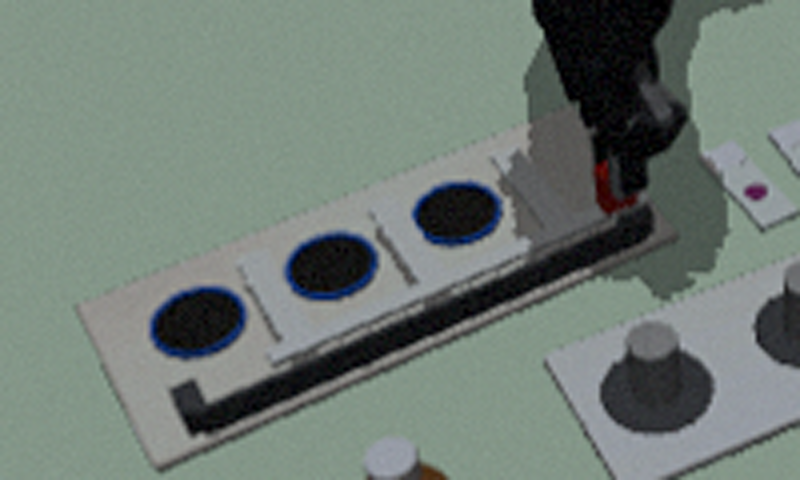

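Call:
jog_arm(
  increments=[
    {"x": 0.08,"y": -0.3,"z": 0.1,"wx": 0,"wy": 0,"wz": 0,"claw": 10},
    {"x": 0.08,"y": -0.6,"z": 0.1,"wx": 0,"wy": 0,"wz": 0,"claw": 10},
    {"x": 0.08,"y": -0.6,"z": 0.1,"wx": 0,"wy": 0,"wz": 0,"claw": 10},
  ],
)

```text
clock: 5.1
position: [0.5173, -0.0833, 0.0463]
tool_rot: [3.136, -0.003, 0.056]
force: [-2.0, -24.0, 0.2]
grip_width: 0.0134
```

Call:
jog_arm(
  increments=[
    {"x": 0,"y": 0,"z": 0,"wx": 0,"wy": 0,"wz": 0,"claw": 45},
    {"x": 0,"y": 0,"z": 0,"wx": 0,"wy": 0,"wz": 0,"claw": 45},
    {"x": 0,"y": 0,"z": -4,"wx": 0,"wy": 0,"wz": 0,"claw": 60},
    {"x": 0,"y": 0,"z": -10,"wx": 0,"wy": 0,"wz": 0,"claw": 100},
    {"x": 0,"y": -3,"z": -15,"wx": 0,"wy": 0,"wz": 0,"claw": 100},
    {"x": 0,"y": -6,"z": -18,"wx": 0,"wy": 0,"wz": 0,"claw": 100},
    {"x": 0,"y": -6,"z": -18,"wx": 0,"wy": 0,"wz": 0,"claw": 100},
  ],
)

```text
clock: 5.98
position: [0.5144, -0.0197, 0.2279]
tool_rot: [3.137, -0.007, 0.06]
force: [-0.5, 0.6, -0.2]
grip_width: 0.0854
```

```bash
python3 - <<'E'
from h import *
f=grab('wrist','w5');f=grab('top')
cv2.imwrite('pics/t5.png',cv2.resize(f['pixels'][150:270,280:480,::-1],None,fx=4,fy=4,interpolation=cv2.INTER_CUBIC))
E
```

```text
(no output)
```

View pics/w5.png

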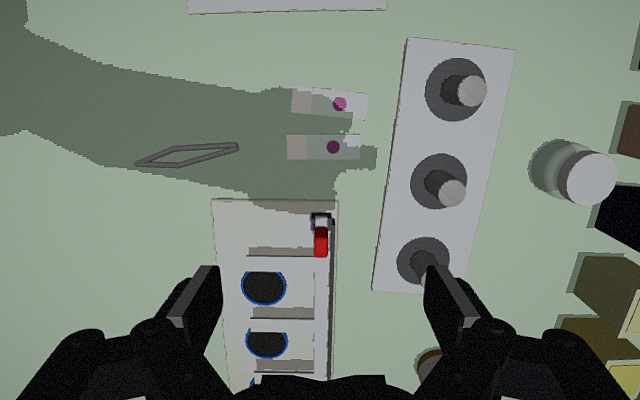

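View pics/t5.png

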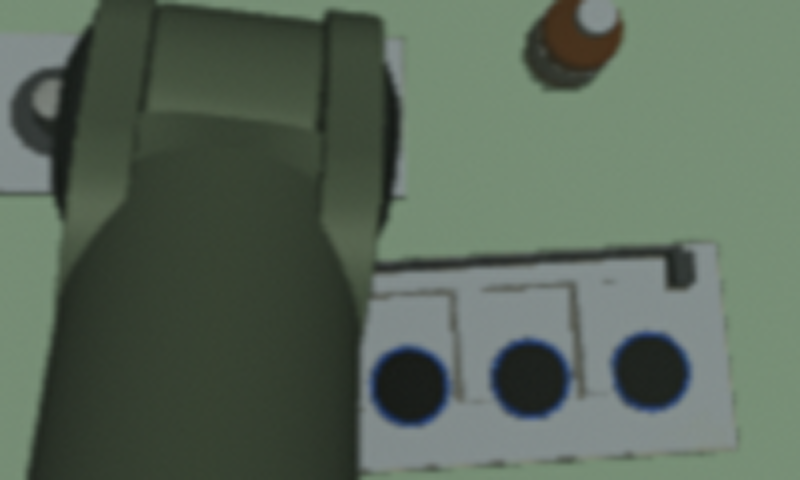

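```bash
cat >> h.py <<'E'
def ell(f,m,z,amin=60,tag=''):
    out=[]
    for c,s in blobs(m,amin):
        l,t,w,h,a=s
        sub=m[t:t+h,l:l+w]
        pts=np.argwhere(sub)[:,::-1]+[l,t]
        hull=cv2.convexHull(pts.astype(np.float32))
        if len(hull)<6: continue
        e,ax,an=cv2.fitEllipse(hull)
        P=onz(f,*e,z); out.append(P); print(tag,np.round(e,1),np.round(ax,1),a,P.round(4))
    return out
def hsv(f):
    h=cv2.cvtColor(f['pixels'],cv2.COLOR_RGB2HSV).astype(int); return h[...,0],h[...,1],h[...,2]
E
python3 - <<'E'
from h import *
f=grab('top');H,S,V=hsv(f)
m=(H>95)&(H<130)&(S>90)|(V<45);m[:225]=0;m[265:]=0;m[:,:371]=0;m[:,470:]=0
ell(f,m,.010,tag='well')
f=grab('wrist');H,S,V=hsv(f)
m=(H>100)&(H<125)&(S>150);m[:,:230]=0;m[:,300:]=0
ell(f,m,.012,tag='wellw')
m=(V<110)&(S<60);m[:,:390]=0;m[:,520:]=0;m[232:]=0
ell(f,m,.008,tag='postmark',amin=300)
for nm,u,v in [('top1',472,90),('top2',453,193)]: print(onz(f,u,v,.05).round(4))
for nm,u,v in [('matedge',188,13),('',386,10)]: print(onz(f,u,v,.004).round(4))
E
```

```text
well [442.3 242.4] [19.  19.9] 300 [ 0.4607 -0.3277  0.01  ]
well [412.2 244.2] [19.2 19.7] 305 [ 0.4572 -0.2475  0.01  ]
well [382.  246.2] [19.5 20. ] 312 [ 0.4533 -0.1673  0.01  ]
wellw [265.4 284.1] [38.9 45.7] 275 [ 0.4542 -0.1652  0.012 ]
wellw [268.3 339.8] [35.  42.1] 218 [ 0.4576 -0.2444  0.012 ]
postmark [458.5  85.4] [60.  66.1] 2417 [0.641  0.0644 0.008 ]
postmark [441.8 178.5] [54.8 59.4] 2031 [ 0.6387 -0.0304  0.008 ]
[0.638  0.0606 0.05  ]
[ 0.6364 -0.0336  0.05  ]
[0.3774 0.1163 0.004 ]
[0.5634 0.1278 0.004 ]
```

```bash
python3 - <<'E'
from h import *
to(.472,.188,.15,0.1)
E
```

```text
t=6.17 pos [ 0.513  -0.023   0.2251] yaw 0.055 w 0.0854 F [-0.3  0.7 -0.9]
shift cm [ -2.95 -21.34   7.38] turn [ 0.36 -0.08 -2.59] rows 3.6
```

Call:
jog_arm(
  increments=[
    {"x": -3,"y": -21.3,"z": 7.4,"wx": 0.4,"wy": 0,"wz": -2.6,"claw": 100},
    {"x": -3,"y": -21.3,"z": 7.4,"wx": 0.4,"wy": 0,"wz": -2.6,"claw": 100},
    {"x": -3,"y": -21.3,"z": 7.4,"wx": 0.4,"wy": 0,"wz": -2.6,"claw": 100},
    {"x": -3,"y": -21.3,"z": 7.4,"wx": 0.4,"wy": 0,"wz": -2.6,"claw": 100},
    {"x": -3,"y": -21.3,"z": 7.4,"wx": 0.4,"wy": 0,"wz": -2.6,"claw": 100},
    {"x": -3,"y": -21.3,"z": 7.4,"wx": 0.4,"wy": 0,"wz": -2.6,"claw": 100},
  ],
)

```text
clock: 6.92
position: [0.4717, 0.1861, 0.1494]
tool_rot: [3.141, -0.001, 0.099]
force: [0.6, -1.7, 0.2]
grip_width: 0.0854
```

```bash
python3 - <<'E'
from h import *
f=grab('wrist','w6');H,S,V=hsv(f)
m=(V<50);m[:60]=0;m[255:]=0;m[:,:200]=0;m[:,440:]=0
ell(f,m,.028,tag='ring',amin=300)
f=grab('top','t6');H,S,V=hsv(f)
m=(V<70); m[:190]=0;m[300:]=0;m[:,:150]=0;m[:,285:]=0
ell(f,m,.028,tag='ring',amin=60)
to(.472,.188,.15,0.1)
E
```

```text
ring [331.7  71.9] [82.1 85. ] 1619 [0.4683 0.2752 0.028 ]
ring [326.3 184.4] [75.1 76.9] 2320 [0.4729 0.1929 0.028 ]
ring [209.8 252.8] [ 97.7 153.5] 7637 [0.4417 0.2805 0.028 ]
t=7.03 pos [0.472  0.186  0.1498] yaw 0.098 w 0.0856 F [-0.8  0.2  0.8]
shift cm [ 0.02 -0.2  -0.02] turn [-0.01 -0.09 -0.12] rows 0.0
```

View pics/w6.png

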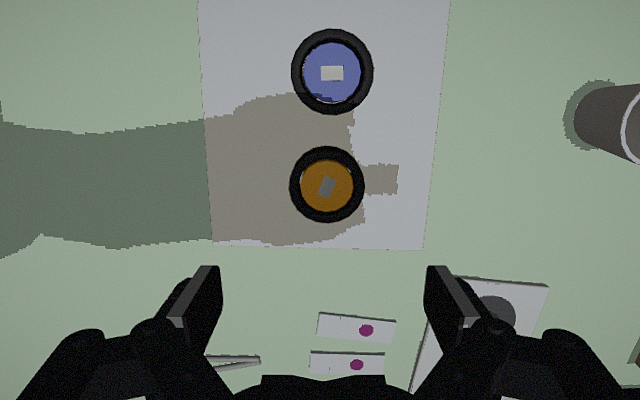

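```bash
python3 - <<'E'
from h import *
def go(n,z0,box):
    f=grab(n);H,S,V=hsv(f)
    y0,y1,x0,x1=box
    for t,m in [('or',(H>8)&(H<25)&(S>130)),('bl',(H>110)&(H<130)&(S>80)),('ye',(H>24)&(H<38)&(S>60)&(V>80))]:
        m=m.copy();k=np.zeros(m.shape,bool);k[y0:y1,x0:x1]=1
        ell(f,m&k,.024,tag=n+t,amin=60)
go('wrist',0,(0,250,240,420)); go('top',0,(225,260,160,270))
E
```

```text
wristor [325.4 182.5] [56.4 60.6] 1974 [0.4726 0.1931 0.024 ]
wristbl [331.6  70.2] [62.8 72.3] 2383 [0.4687 0.2765 0.024 ]
```

```bash
python3 - <<'E'
from h import *
f=grab('wrist'); s=bot.observe(); R0=R.from_euler('xyz',s['tool_rot'])
for u,v in [(219,266),(428,266),(222,300),(424,300)]:
    o,d=ray(f,u,v); o=R0.inv().apply(o-s['position']);d=R0.inv().apply(d)
    for x in (np.sign(u-320)*.0427,):
        t=(x-o[0])/d[0]; print(u,v,(o+t*d).round(4))
to(.4725,.191,.011,0.1)
E
```

```text
219 266 [-0.0427 -0.0102 -0.0155]
428 266 [ 0.0427 -0.0081 -0.0118]
222 300 [-0.0427  0.0051 -0.0165]
424 300 [ 0.0427  0.0086 -0.0115]
t=7.17 pos [0.4719 0.1867 0.15  ] yaw 0.099 w 0.0853 F [-0.8 -0.9 -0.3]
shift cm [ 0.08 -0.41 13.9 ] turn [-0.04 -0.11 -0.07] rows 2.2
```

Call:
jog_arm(
  increments=[
    {"x": 0.1,"y": -0.4,"z": 6,"wx": 0,"wy": 0,"wz": 0,"claw": 100},
    {"x": 0.1,"y": -0.4,"z": 11,"wx": 0,"wy": 0,"wz": 0,"claw": 100},
    {"x": 0.1,"y": -0.4,"z": 14.3,"wx": 0,"wy": 0,"wz": 0,"claw": 100},
    {"x": 0.1,"y": -0.4,"z": 14.3,"wx": 0,"wy": 0,"wz": 0,"claw": 90},
    {"x": 0.1,"y": -0.4,"z": 14.3,"wx": 0,"wy": 0,"wz": 0,"claw": 60},
    {"x": 0.1,"y": -0.4,"z": 14.3,"wx": 0,"wy": 0,"wz": 0,"claw": 60},
    {"x": 0.1,"y": -0.4,"z": 14.3,"wx": 0,"wy": 0,"wz": 0,"claw": 60},
  ],
  squeeze=30,
)

```text
clock: 8.05
position: [0.4736, 0.1911, 0.0086]
tool_rot: [-3.14, -0.004, 0.099]
force: [-1.6, -2.3, 13.2]
grip_width: 0.0578
```

```bash
python3 - <<'E'
from h import *
f=grab('wrist','w7')
to(.4725,.191,.011,0.1)
E
```

```text
t=8.10 pos [0.4736 0.1911 0.0086] yaw 0.099 w 0.0578 F [-0.8 -2.  11.9]
shift cm [-0.11  0.   -0.24] turn [-0.09 -0.23 -0.08] rows 0.0
```

View pics/w7.png

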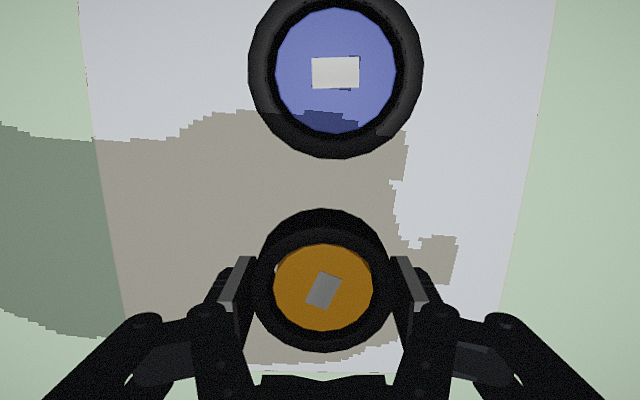

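```bash
python3 - <<'E'
from h import *
f=grab('wrist');H,S,V=hsv(f)
m=(H>8)&(H<25)&(S>130)
P=ell(f,m,.024,tag='disc',amin=500)
s=bot.observe(); R0=R.from_euler('xyz',s['tool_rot'])
for p in P: print(R0.inv().apply(p-s['position']).round(4))
E
```

```text
disc [321.6 289.9] [ 95.6 112.6] 6222 [0.4721 0.1904 0.024 ]
[-0.0014  0.0006 -0.0154]
```

```bash
python3 - <<'E'
from h import *
to(.6365,-.1258,.11,0.0)
E
```

```text
t=8.15 pos [0.4736 0.1911 0.0086] yaw 0.099 w 0.0577 F [-0.9 -2.4 12.5]
shift cm [ 13.13  33.13 -10.14] turn [-0.1  -0.22  5.65] rows 5.9
```

Call:
jog_arm(
  increments=[
    {"x": 0,"y": 0,"z": -5,"wx": 0,"wy": 0,"wz": 0,"claw": 60},
    {"x": 0,"y": 0,"z": -10.1,"wx": 0,"wy": 0,"wz": 0,"claw": 60},
    {"x": 13.1,"y": 33.1,"z": -10.1,"wx": -0.1,"wy": -0.2,"wz": 5.6,"claw": 60},
    {"x": 13.1,"y": 33.1,"z": -10.1,"wx": -0.1,"wy": -0.2,"wz": 5.6,"claw": 60},
    {"x": 13.1,"y": 33.1,"z": -10.1,"wx": -0.1,"wy": -0.2,"wz": 5.6,"claw": 60},
    {"x": 13.1,"y": 33.1,"z": -10.1,"wx": -0.1,"wy": -0.2,"wz": 5.6,"claw": 60},
    {"x": 13.1,"y": 33.1,"z": -10.1,"wx": -0.1,"wy": -0.2,"wz": 5.6,"claw": 60},
    {"x": 13.1,"y": 33.1,"z": -10.1,"wx": -0.1,"wy": -0.2,"wz": 5.6,"claw": 60},
    {"x": 13.1,"y": 33.1,"z": -10.1,"wx": -0.1,"wy": -0.2,"wz": 5.6,"claw": 60},
    {"x": 13.1,"y": 33.1,"z": -10.1,"wx": -0.1,"wy": -0.2,"wz": 5.6,"claw": 60},
  ],
)

```text
clock: 9.4
position: [0.6361, -0.1249, 0.1103]
tool_rot: [-3.141, -0.001, 0.001]
force: [1.1, 0.6, -0.9]
grip_width: 0.0576
```

```bash
python3 - <<'E'
from h import *
f=grab('wrist','w8');f=grab('top','t8')
to(.6365,-.1258,.048,0.0)
E
```

```text
t=9.50 pos [ 0.6361 -0.1241  0.1101] yaw 0.002 w 0.0575 F [ 0.1  0.1 -1.9]
shift cm [0.04 0.17 6.21] turn [-0.03 -0.04  0.14] rows 1.0
```

View pics/w8.png

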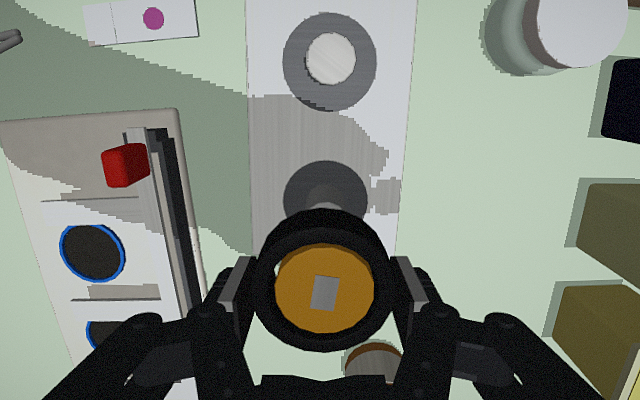

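```bash
python3 - <<'E'
from h import *
f=grab('wrist')
for u,v,z in [(329.5,61,.008),(330,57.5,.05),(283,195,.008),(368,195,.008),(325,160.5,.008)]: print(onz(f,u,v,z).round(4))
E
```

```text
[ 0.6393 -0.029   0.008 ]
[ 0.6388 -0.03    0.05  ]
[ 0.6064 -0.1201  0.008 ]
[ 0.6678 -0.12    0.008 ]
[ 0.6366 -0.0948  0.008 ]
```

Call:
jog_arm(
  increments=[
    {"x": 0.05,"y": 0.12,"z": 2,"wx": 0,"wy": 0,"wz": 0,"claw": 60},
    {"x": 0.05,"y": 0.12,"z": 5,"wx": 0,"wy": 0,"wz": 0,"claw": 60},
    {"x": 0.05,"y": 0.12,"z": 6.5,"wx": 0,"wy": 0,"wz": 0,"claw": 60},
    {"x": 0.05,"y": 0.12,"z": 7.5,"wx": 0,"wy": 0,"wz": 0,"claw": 60},
    {"x": 0.05,"y": 0.12,"z": 8.5,"wx": 0,"wy": 0,"wz": 0,"claw": 60},
    {"x": 0.05,"y": 0.12,"z": 9.4,"wx": 0,"wy": 0,"wz": 0,"claw": 60},
    {"x": 0.05,"y": 0.12,"z": 9.8,"wx": 0,"wy": 0,"wz": 0,"claw": 60},
    {"x": 0.05,"y": 0.12,"z": 9.8,"wx": 0,"wy": 0,"wz": 0,"claw": 60},
  ],
)

```text
clock: 10.55
position: [0.6369, -0.1254, 0.0124]
tool_rot: [-3.141, -0.001, 0.002]
force: [-0.6, -0.2, -0.6]
grip_width: 0.0576
```

```bash
python3 - <<'E'
from h import *
f=grab('wrist','w9')
to(.6365,-.1258,.012,0.0)
E
```

```text
t=10.60 pos [ 0.6369 -0.1254  0.0124] yaw 0.002 w 0.0577 F [-0.7  0.6  1.8]
shift cm [-0.04  0.04  0.04] turn [-0.02 -0.07  0.14] rows 0.0
```

View pics/w9.png

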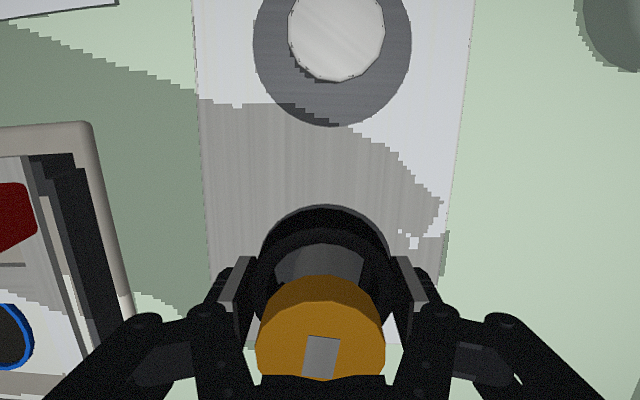

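Call:
jog_arm(
  increments=[
    {"x": 0,"y": 0,"z": 0.3,"wx": 0,"wy": 0,"wz": 0,"claw": 60},
    {"x": 0,"y": 0,"z": 0.4,"wx": 0,"wy": 0,"wz": 0,"claw": 60},
  ],
)

```text
clock: 10.85
position: [0.6372, -0.1256, 0.0107]
tool_rot: [-3.141, -0.002, 0.002]
force: [-16.2, 4.0, 42.7]
grip_width: 0.0578
```

Call:
jog_arm(
  increments=[
    {"x": 0,"y": 0,"z": -0.1,"wx": 0,"wy": 0,"wz": 0,"claw": 60},
    {"x": 0,"y": 0,"z": -0.1,"wx": 0,"wy": 0,"wz": 0,"claw": 100},
    {"x": 0,"y": 0,"z": -0.1,"wx": 0,"wy": 0,"wz": 0,"claw": 100},
    {"x": 0,"y": 0,"z": -0.1,"wx": 0,"wy": 0,"wz": 0,"claw": 100},
    {"x": 0,"y": 0,"z": -3,"wx": 0,"wy": 0,"wz": 0,"claw": 100},
    {"x": 0,"y": 0,"z": -8,"wx": 0,"wy": 0,"wz": 0,"claw": 100},
    {"x": 0,"y": 0,"z": -14,"wx": 0,"wy": 0,"wz": 0,"claw": 100},
    {"x": 0,"y": 0,"z": -14,"wx": 0,"wy": 0,"wz": 0,"claw": 100},
  ],
)

```text
clock: 11.85
position: [0.6389, -0.1263, 0.1552]
tool_rot: [-3.142, -0.009, 0.002]
force: [0.3, 0.2, 0.4]
grip_width: 0.0857
```

```bash
python3 - <<'E'
from h import *
f=grab('wrist','w10')
to(.4683,.2735,.16,0.1)
E
```

```text
t=11.90 pos [ 0.6378 -0.1258  0.1527] yaw 0.002 w 0.0853 F [-0.5  0.7  0.1]
shift cm [-16.85 -39.97  -0.8 ] turn [-0.02 -0.32 -5.59] rows 6.9
```

View pics/w10.png

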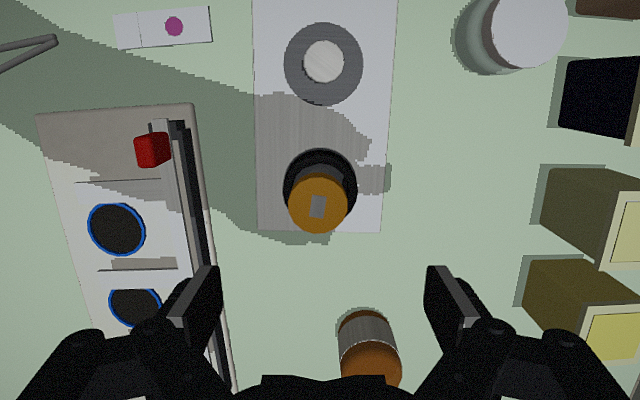

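Call:
jog_arm(
  increments=[
    {"x": -16.8,"y": -40,"z": -0.8,"wx": 0,"wy": 0,"wz": -5.6,"claw": 100},
    {"x": -16.8,"y": -40,"z": -0.8,"wx": 0,"wy": 0,"wz": -5.6,"claw": 100},
    {"x": -16.8,"y": -40,"z": -0.8,"wx": 0,"wy": 0,"wz": -5.6,"claw": 100},
    {"x": -16.8,"y": -40,"z": -0.8,"wx": 0,"wy": 0,"wz": -5.6,"claw": 100},
    {"x": -16.8,"y": -40,"z": -0.8,"wx": 0,"wy": 0,"wz": -5.6,"claw": 100},
    {"x": -16.8,"y": -40,"z": -0.8,"wx": 0,"wy": 0,"wz": -5.6,"claw": 100},
    {"x": -16.8,"y": -40,"z": -0.8,"wx": 0,"wy": 0,"wz": -5.6,"claw": 100},
    {"x": -16.8,"y": -40,"z": -0.8,"wx": 0,"wy": 0,"wz": -5.6,"claw": 100},
    {"x": -16.8,"y": -40,"z": -0.8,"wx": 0,"wy": 0,"wz": -5.6,"claw": 100},
  ],
)

```text
clock: 13.02
position: [0.4685, 0.2732, 0.1592]
tool_rot: [3.141, -0.005, 0.1]
force: [-0.2, -0.8, -0.2]
grip_width: 0.0854
```

```bash
python3 - <<'E'
from h import *
f=grab('wrist','w11');H,S,V=hsv(f)
m=(H>110)&(H<130)&(S>80)
ell(f,m,.024,tag='bl',amin=300)
m=(H>24)&(H<38)&(S>60)&(V>80)
ell(f,m,.024,tag='ye',amin=300)
to(.4683,.2740,.007,0.1)
E
```

```text
bl [323.5 184.9] [55.6 72.8] 1807 [0.4685 0.2755 0.024 ]
t=13.07 pos [0.469  0.2726 0.1594] yaw 0.099 w 0.0850 F [ 0.6 -1.  -0.1]
shift cm [-0.12 -0.16 15.24] turn [ 0.05 -0.27 -0.05] rows 2.4
```

View pics/w11.png

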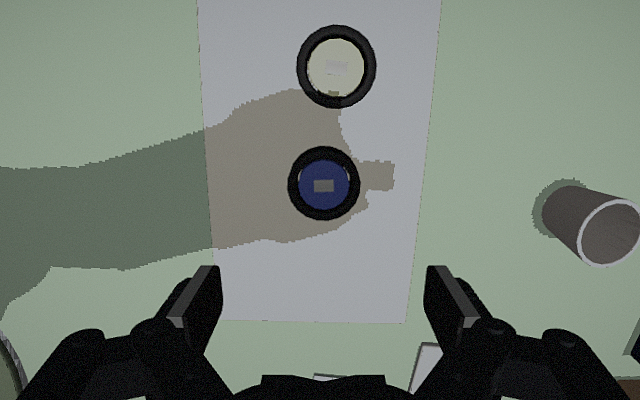

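Call:
jog_arm(
  increments=[
    {"x": -0.1,"y": -0.1,"z": 6,"wx": 0,"wy": -0.3,"wz": 0,"claw": 100},
    {"x": -0.1,"y": -0.1,"z": 12,"wx": 0,"wy": -0.3,"wz": 0,"claw": 100},
    {"x": -0.1,"y": -0.1,"z": 15.2,"wx": 0,"wy": -0.3,"wz": 0,"claw": 100},
    {"x": -0.1,"y": -0.1,"z": 15.2,"wx": 0,"wy": -0.3,"wz": 0,"claw": 90},
    {"x": -0.1,"y": -0.1,"z": 15.2,"wx": 0,"wy": -0.3,"wz": 0,"claw": 60},
    {"x": -0.1,"y": -0.1,"z": 15.2,"wx": 0,"wy": -0.3,"wz": 0,"claw": 60},
    {"x": -0.1,"y": -0.1,"z": 15.2,"wx": 0,"wy": -0.3,"wz": 0,"claw": 60},
  ],
)

```text
clock: 13.95
position: [0.4695, 0.2737, 0.009]
tool_rot: [-3.141, -0.002, 0.099]
force: [-0.4, -2.3, 10.9]
grip_width: 0.0589
```

```bash
python3 - <<'E'
from h import *
f=grab('wrist','w12');H,S,V=hsv(f)
m=(H>110)&(H<130)&(S>80)
P=ell(f,m,.024,tag='bl',amin=1000)
s=bot.observe(); R0=R.from_euler('xyz',s['tool_rot'])
for p in P: print(R0.inv().apply(p-s['position']).round(4))
to(.6392,-.0304,.11,0)
E
```

```text
bl [315.8 279.1] [102.2 177.8] 6325 [0.4653 0.2775 0.024 ]
[-0.0038 -0.0042 -0.015 ]
t=14.00 pos [0.4695 0.2737 0.009 ] yaw 0.099 w 0.0584 F [-1.6 -2.8 11.7]
shift cm [ 13.91  31.93 -10.08] turn [-0.01 -0.09  5.66] rows 5.8
```

View pics/w12.png

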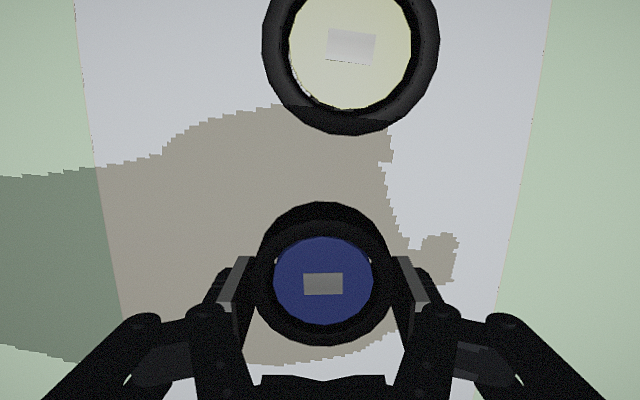

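Call:
jog_arm(
  increments=[
    {"x": 0,"y": 0,"z": -5,"wx": 0,"wy": 0,"wz": 0,"claw": 60},
    {"x": 0,"y": 0,"z": -10.1,"wx": 0,"wy": 0,"wz": 0,"claw": 60},
    {"x": 13.9,"y": 32.2,"z": -10.1,"wx": 0,"wy": 0,"wz": 5.6,"claw": 60},
    {"x": 13.9,"y": 32.2,"z": -10.1,"wx": 0,"wy": 0,"wz": 5.6,"claw": 60},
    {"x": 13.9,"y": 32.2,"z": -10.1,"wx": 0,"wy": 0,"wz": 5.6,"claw": 60},
    {"x": 13.9,"y": 32.2,"z": -10.1,"wx": 0,"wy": 0,"wz": 5.6,"claw": 60},
    {"x": 13.9,"y": 32.2,"z": -10.1,"wx": 0,"wy": 0,"wz": 5.6,"claw": 60},
    {"x": 13.9,"y": 32.2,"z": -10.1,"wx": 0,"wy": 0,"wz": 5.6,"claw": 60},
    {"x": 13.9,"y": 32.2,"z": -10.1,"wx": 0,"wy": 0,"wz": 5.6,"claw": 60},
    {"x": 13.9,"y": 32.2,"z": -10.1,"wx": 0,"wy": 0,"wz": 5.6,"claw": 60},
  ],
)

```text
clock: 15.25
position: [0.6393, -0.0325, 0.1108]
tool_rot: [-3.141, -0.002, 0.001]
force: [0.2, -0.3, -0.8]
grip_width: 0.0587
```

```bash
python3 - <<'E'
from h import *
f=grab('wrist','w13')
to(.639,-.0327,.012,0.0)
E
```

```text
t=15.30 pos [ 0.6393 -0.032   0.1107] yaw 0.002 w 0.0582 F [1.1 0.5 0.3]
shift cm [-0.05  0.08  9.87] turn [-0.06 -0.12  0.12] rows 1.6
```

View pics/w13.png

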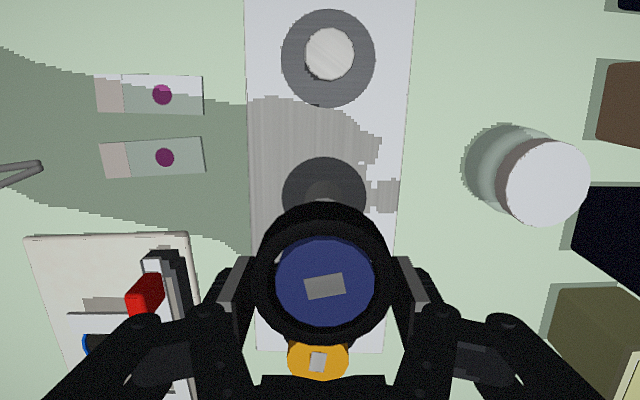

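Call:
jog_arm(
  increments=[
    {"x": 0,"y": 0.08,"z": 2,"wx": 0,"wy": 0,"wz": 0,"claw": 60},
    {"x": 0,"y": 0.08,"z": 5,"wx": 0,"wy": 0,"wz": 0,"claw": 60},
    {"x": 0,"y": 0.08,"z": 6.5,"wx": 0,"wy": 0,"wz": 0,"claw": 60},
    {"x": 0,"y": 0.08,"z": 7.5,"wx": 0,"wy": 0,"wz": 0,"claw": 60},
    {"x": 0,"y": 0.08,"z": 8.5,"wx": 0,"wy": 0,"wz": 0,"claw": 60},
    {"x": 0,"y": 0.08,"z": 9.4,"wx": 0,"wy": 0,"wz": 0,"claw": 60},
    {"x": 0,"y": 0.08,"z": 10,"wx": 0,"wy": 0,"wz": 0,"claw": 60},
    {"x": 0,"y": 0.08,"z": 10,"wx": 0,"wy": 0,"wz": 0,"claw": 60},
  ],
)

```text
clock: 16.3
position: [0.6398, -0.0328, 0.0112]
tool_rot: [-3.141, -0.003, 0.002]
force: [-2.6, 0.5, 5.8]
grip_width: 0.0582
```

```bash
python3 - <<'E'
from h import *
f=grab('wrist','w14')
to(.639,-.0327,.012,0.0)
E
```

```text
t=16.35 pos [ 0.6398 -0.0328  0.0112] yaw 0.002 w 0.0584 F [-1.5 -1.   6. ]
shift cm [-0.08 -0.01 -0.08] turn [-0.06 -0.15  0.12] rows 0.0
```

View pics/w14.png

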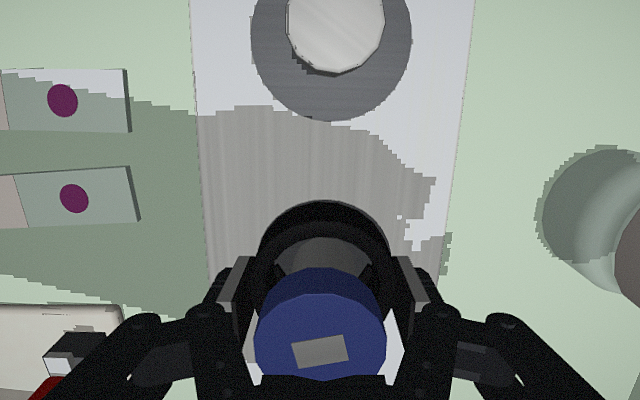

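Seated (contact felt). A small push, then release and rise.

Call:
jog_arm(
  increments=[
    {"x": 0,"y": 0,"z": 0.15,"wx": 0,"wy": 0,"wz": 0,"claw": 60},
    {"x": 0,"y": 0,"z": 0.1,"wx": 0,"wy": 0,"wz": 0,"claw": 100},
    {"x": 0,"y": 0,"z": -0.1,"wx": 0,"wy": 0,"wz": 0,"claw": 100},
    {"x": 0,"y": 0,"z": -0.1,"wx": 0,"wy": 0,"wz": 0,"claw": 100},
    {"x": 0,"y": 0,"z": -3,"wx": 0,"wy": 0,"wz": 0,"claw": 100},
    {"x": 0,"y": 0,"z": -8,"wx": 0,"wy": 0,"wz": 0,"claw": 100},
    {"x": 0,"y": 0,"z": -14,"wx": 0,"wy": 0,"wz": 0,"claw": 100},
    {"x": 0,"y": 0,"z": -15,"wx": 0,"wy": 0,"wz": 0,"claw": 100},
  ],
)

```text
clock: 17.35
position: [0.6411, -0.0332, 0.1652]
tool_rot: [-3.14, -0.008, 0.002]
force: [-0.0, 0.1, -1.1]
grip_width: 0.0852
```

```bash
python3 - <<'E'
from h import *
f=grab('wrist','w15')
to(.468,.365,.16,0.3)
E
```

```text
t=17.40 pos [ 0.6406 -0.033   0.1643] yaw 0.002 w 0.0856 F [0.6 0.4 0.7]
shift cm [-17.18 -39.83   0.36] turn [ -0.02  -0.41 -17.07] rows 6.9
```

View pics/w15.png

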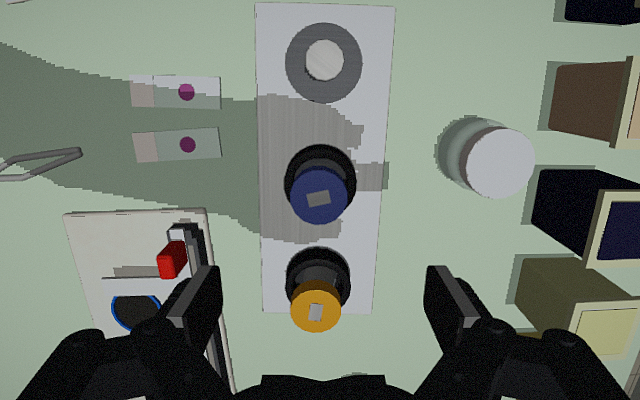

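Two done. Next the third ring (pale).

Call:
jog_arm(
  increments=[
    {"x": -17.2,"y": -39.8,"z": 0.4,"wx": 0,"wy": -0.4,"wz": -17,"claw": 100},
    {"x": -17.2,"y": -39.8,"z": 0.4,"wx": 0,"wy": -0.4,"wz": -17,"claw": 100},
    {"x": -17.2,"y": -39.8,"z": 0.4,"wx": 0,"wy": -0.4,"wz": -17,"claw": 100},
    {"x": -17.2,"y": -39.8,"z": 0.4,"wx": 0,"wy": -0.4,"wz": -17,"claw": 100},
    {"x": -17.2,"y": -39.8,"z": 0.4,"wx": 0,"wy": -0.4,"wz": -17,"claw": 100},
    {"x": -17.2,"y": -39.8,"z": 0.4,"wx": 0,"wy": -0.4,"wz": -17,"claw": 100},
    {"x": -17.2,"y": -39.8,"z": 0.4,"wx": 0,"wy": -0.4,"wz": -17,"claw": 100},
    {"x": -17.2,"y": -39.8,"z": 0.4,"wx": 0,"wy": -0.4,"wz": -17,"claw": 100},
    {"x": -17.2,"y": -39.8,"z": 0.4,"wx": 0,"wy": -0.4,"wz": -17,"claw": 100},
  ],
)

```text
clock: 18.52
position: [0.4676, 0.3639, 0.1586]
tool_rot: [3.141, 0.001, 0.299]
force: [0.2, -1.2, -0.0]
grip_width: 0.0853
```

```bash
python3 - <<'E'
from h import *
f=grab('wrist','w16');H,S,V=hsv(f)
m=(V<50);m[:60]=0;m[255:]=0;m[:,:235]=0;m[:,410:]=0
ell(f,m,.028,tag='ring',amin=300)
to(.468,.365,.007,0.3)
E
```

```text
ring [326.  183.3] [72.6 74.6] 2196 [0.4676 0.3693 0.028 ]
t=18.57 pos [0.4681 0.3634 0.1589] yaw 0.298 w 0.0855 F [ 0.8 -0.9  0.2]
shift cm [ 0.05 -0.17 15.19] turn [ 0.05  0.04 -0.13] rows 2.4
```

View pics/w16.png

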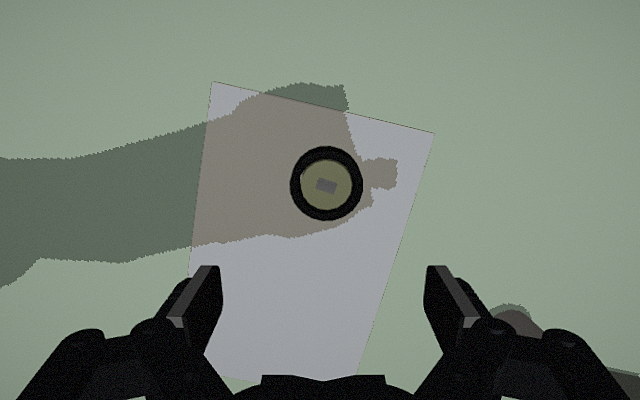

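Call:
jog_arm(
  increments=[
    {"x": 0.1,"y": -0.4,"z": 6,"wx": 0,"wy": 0,"wz": 0,"claw": 100},
    {"x": 0.1,"y": -0.4,"z": 12,"wx": 0,"wy": 0,"wz": 0,"claw": 100},
    {"x": 0.1,"y": -0.4,"z": 15.2,"wx": 0,"wy": 0,"wz": 0,"claw": 100},
    {"x": 0.1,"y": -0.4,"z": 15.2,"wx": 0,"wy": 0,"wz": 0,"claw": 90},
    {"x": 0.1,"y": -0.4,"z": 15.2,"wx": 0,"wy": 0,"wz": 0,"claw": 60},
    {"x": 0.1,"y": -0.4,"z": 15.2,"wx": 0,"wy": 0,"wz": 0,"claw": 60},
    {"x": 0.1,"y": -0.4,"z": 15.2,"wx": 0,"wy": 0,"wz": 0,"claw": 60},
  ],
)

```text
clock: 19.45
position: [0.4688, 0.3676, 0.0086]
tool_rot: [-3.142, -0.002, 0.297]
force: [-0.0, -2.9, 10.9]
grip_width: 0.0587
```

```bash
python3 - <<'E'
from h import *
f=grab('wrist','w17')
to(.6415,.0642,.11,0)
E
```

```text
t=19.50 pos [0.4688 0.3677 0.0086] yaw 0.297 w 0.0582 F [ 0.  -1.9 11.1]
shift cm [  7.64  34.08 -10.13] turn [-1.000e-02 -9.000e-02  1.704e+01] rows 5.8
```

View pics/w17.png

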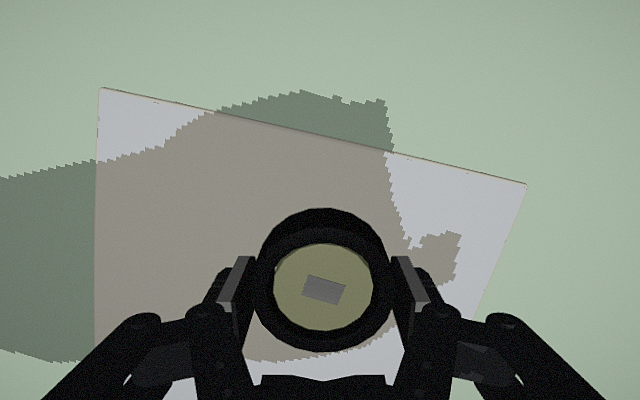

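Call:
jog_arm(
  increments=[
    {"x": 0,"y": 0,"z": -5,"wx": 0,"wy": 0,"wz": 0,"claw": 60},
    {"x": 0,"y": 0,"z": -10.1,"wx": 0,"wy": 0,"wz": 0,"claw": 60},
    {"x": 7.6,"y": 34.1,"z": -10.1,"wx": 0,"wy": 0,"wz": 17,"claw": 60},
    {"x": 7.6,"y": 34.1,"z": -10.1,"wx": 0,"wy": 0,"wz": 17,"claw": 60},
    {"x": 7.6,"y": 34.1,"z": -10.1,"wx": 0,"wy": 0,"wz": 17,"claw": 60},
    {"x": 7.6,"y": 34.1,"z": -10.1,"wx": 0,"wy": 0,"wz": 17,"claw": 60},
    {"x": 7.6,"y": 34.1,"z": -10.1,"wx": 0,"wy": 0,"wz": 17,"claw": 60},
    {"x": 7.6,"y": 34.1,"z": -10.1,"wx": 0,"wy": 0,"wz": 17,"claw": 60},
    {"x": 7.6,"y": 34.1,"z": -10.1,"wx": 0,"wy": 0,"wz": 17,"claw": 60},
    {"x": 7.6,"y": 34.1,"z": -10.1,"wx": 0,"wy": 0,"wz": 17,"claw": 60},
  ],
)

```text
clock: 20.75
position: [0.641, 0.0646, 0.1102]
tool_rot: [-3.14, -0.002, 0.001]
force: [-0.4, 0.6, -2.0]
grip_width: 0.0584
```

```bash
python3 - <<'E'
from h import *
f=grab('wrist','w18')
to(.6415,.0642,.012,0.0)
E
```

```text
t=20.80 pos [0.6409 0.0651 0.1102] yaw 0.002 w 0.0585 F [ 0.4 -0.2 -1.8]
shift cm [0.04 0.11 9.82] turn [-0.08 -0.1   0.11] rows 1.6
```

View pics/w18.png

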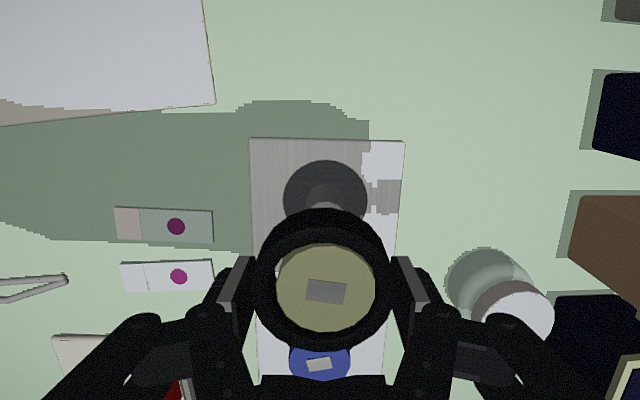

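Call:
jog_arm(
  increments=[
    {"x": 0.05,"y": 0.1,"z": 2,"wx": 0,"wy": 0,"wz": 0,"claw": 60},
    {"x": 0.05,"y": 0.1,"z": 5,"wx": 0,"wy": 0,"wz": 0,"claw": 60},
    {"x": 0.05,"y": 0.1,"z": 6.5,"wx": 0,"wy": 0,"wz": 0,"claw": 60},
    {"x": 0.05,"y": 0.1,"z": 7.5,"wx": 0,"wy": 0,"wz": 0,"claw": 60},
    {"x": 0.05,"y": 0.1,"z": 8.5,"wx": 0,"wy": 0,"wz": 0,"claw": 60},
    {"x": 0.05,"y": 0.1,"z": 9.4,"wx": 0,"wy": 0,"wz": 0,"claw": 60},
    {"x": 0.05,"y": 0.1,"z": 10,"wx": 0,"wy": 0,"wz": 0,"claw": 60},
    {"x": 0.05,"y": 0.1,"z": 10,"wx": 0,"wy": 0,"wz": 0,"claw": 60},
  ],
)

```text
clock: 21.8
position: [0.6419, 0.0644, 0.0108]
tool_rot: [-3.14, -0.002, 0.002]
force: [-3.5, 0.9, 9.5]
grip_width: 0.0588
```

```bash
python3 - <<'E'
from h import *
f=grab('wrist','w19')
to(.6415,.0642,.012,0.0)
E
```

```text
t=21.85 pos [0.6419 0.0644 0.0108] yaw 0.002 w 0.0586 F [-3.9  0.3  8.7]
shift cm [-0.03  0.02 -0.12] turn [-0.1  -0.13  0.09] rows 0.0
```

View pics/w19.png

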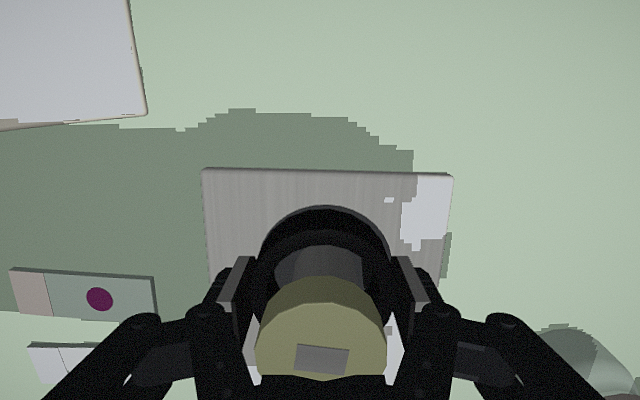

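Call:
jog_arm(
  increments=[
    {"x": 0,"y": 0,"z": 0.15,"wx": 0,"wy": 0,"wz": 0,"claw": 60},
    {"x": 0,"y": 0,"z": 0.1,"wx": 0,"wy": 0,"wz": 0,"claw": 100},
    {"x": 0,"y": 0,"z": -0.1,"wx": 0,"wy": 0,"wz": 0,"claw": 100},
    {"x": 0,"y": 0,"z": -0.1,"wx": 0,"wy": 0,"wz": 0,"claw": 100},
    {"x": 0,"y": 0,"z": -3,"wx": 0,"wy": 0,"wz": 0,"claw": 100},
    {"x": 0,"y": 0,"z": -8,"wx": 0,"wy": 0,"wz": 0,"claw": 100},
    {"x": 0,"y": 0,"z": -14,"wx": 0,"wy": 0,"wz": 0,"claw": 100},
    {"x": 0,"y": -6,"z": -17,"wx": 0,"wy": 0,"wz": 0,"claw": 100},
    {"x": 0,"y": -8,"z": -17,"wx": 0,"wy": 0,"wz": 0,"claw": 100},
  ],
)

```text
clock: 22.98
position: [0.6419, 0.1477, 0.1831]
tool_rot: [-3.137, -0.005, 0.004]
force: [-0.4, -0.2, -1.0]
grip_width: 0.0854
```

```bash
python3 - <<'E'
from h import *
f=grab('wrist','w20');g=grab('scene')
cv2.imwrite('pics/s20.png',cv2.resize(g['pixels'][170:290,230:430,::-1],None,fx=4,fy=4,interpolation=cv2.INTER_CUBIC))
to(.6415,.0642,.012,0.0)
E
```

```text
t=23.07 pos [0.6409 0.1479 0.1807] yaw 0.006 w 0.0855 F [-0.5  0.2 -0.4]
shift cm [-0.03  8.42 16.84] turn [-0.18 -0.13  0.34] rows 3.0
```

View pics/w20.png

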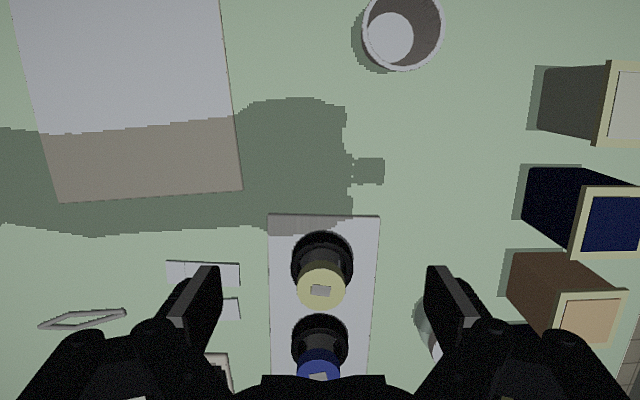

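View pics/s20.png

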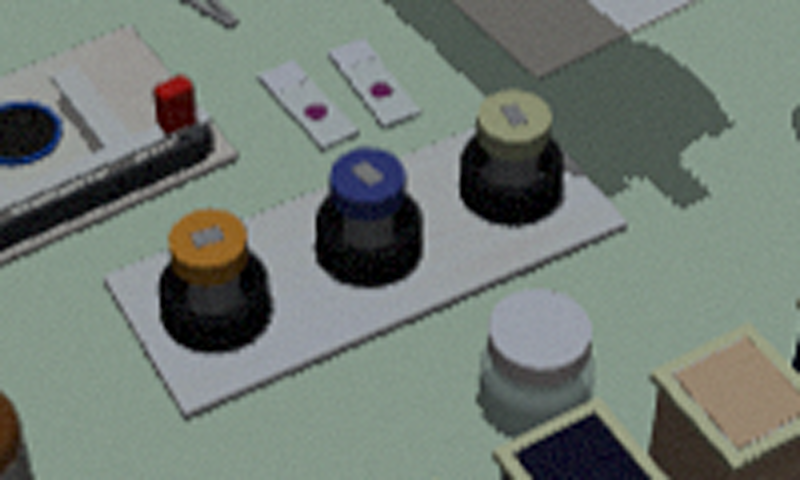

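```bash
python3 - <<'E'
from h import *
# transform: cam->tool constant; use current frame cam/tool relation
f=grab('wrist'); s=bot.observe(); R0=R.from_euler('xyz',s['tool_rot'])
def t(u,v,x):
    o,d=ray(f,u,v); o=R0.inv().apply(o-s['position']);d=R0.inv().apply(d)
    k=(x-o[0])/d[0]; print(u,v,x,(o+k*d).round(4))
t(253,257,-.029); t(393,257,.029)   # w17
t(279,254,-.0192); t(367,254,.0192) # w3 w=.0384
t(265,256,-.0256);t(383,256,.0256) # w2 .051
H,S,V=hsv(f)
ell(f,(H>24)&(H<38)&(S>60)&(V>80)&(np.arange(400)[:,None]>200)&(np.arange(640)[None]<400),.066,tag='ye',amin=300)
g=grab('top','t20');H,S,V=hsv(g)
k=np.zeros(H.shape,bool);k[150:200,270:390]=1
for t_,m in [('or',(H>8)&(H<25)&(S>130)),('bl',(H>110)&(H<130)&(S>80)),('ye',(H>24)&(H<38)&(S>60))]: ell(g,m&k,.066,tag=t_,amin=20)
E
```

```text
253 257 -0.029 [-0.029  -0.0161 -0.0146]
393 257 0.029 [ 0.029  -0.0121 -0.0067]
279 254 -0.0192 [-0.0192 -0.0148 -0.0092]
367 254 0.0192 [ 0.0192 -0.0086  0.0032]
265 256 -0.0256 [-0.0256 -0.0124 -0.0064]
383 256 0.0256 [ 0.0256 -0.0102 -0.0019]
or [366.6 174.8] [15.4 16.3] 155 [ 0.6336 -0.1262  0.066 ]
bl [329.5 174.3] [15.7 16.5] 179 [ 0.6361 -0.0306  0.066 ]
```

```bash
python3 - <<'E'
from h import *
to(.6368,-.1256,.13,0.03)
E
```

```text
t=23.18 pos [0.6409 0.1439 0.1801] yaw 0.002 w 0.0853 F [ 0.9  0.4 -0.7]
shift cm [-0.48 26.95  4.99] turn [-0.05 -0.08 -1.6 ] rows 4.4
```

Call:
jog_arm(
  increments=[
    {"x": -0.5,"y": 26.9,"z": 0,"wx": 0,"wy": 0,"wz": -1.6,"claw": 80},
    {"x": -0.5,"y": 26.9,"z": 0,"wx": 0,"wy": 0,"wz": -1.6,"claw": 80},
    {"x": -0.5,"y": 26.9,"z": 0,"wx": 0,"wy": 0,"wz": -1.6,"claw": 80},
    {"x": -0.5,"y": 26.9,"z": 5,"wx": 0,"wy": 0,"wz": -1.6,"claw": 80},
    {"x": -0.5,"y": 26.9,"z": 5,"wx": 0,"wy": 0,"wz": -1.6,"claw": 80},
    {"x": -0.5,"y": 26.9,"z": 5,"wx": 0,"wy": 0,"wz": -1.6,"claw": 80},
    {"x": -0.5,"y": 26.9,"z": 5,"wx": 0,"wy": 0,"wz": -1.6,"claw": 80},
  ],
)

```text
clock: 24.05
position: [0.6363, -0.1253, 0.1297]
tool_rot: [-3.141, -0.001, 0.029]
force: [0.3, 0.7, 0.8]
grip_width: 0.0685
```

```bash
python3 - <<'E'
from h import *
f=grab('wrist','w21');H,S,V=hsv(f)
m=(H>8)&(H<25)&(S>130)
P=ell(f,m,.066,tag='or',amin=300)
to(.6368,-.1256,.053,0.03)
E
```

```text
or [322.3 214.6] [70.3 72.5] 3118 [ 0.6351 -0.1221  0.066 ]
or [366.5 352.3] [47.3 55.2] 311 [ 0.6699 -0.2269  0.066 ]
or [376.  378.6] [26.7 54.2] 523 [ 0.6789 -0.2515  0.066 ]
t=24.10 pos [ 0.6367 -0.1246  0.13  ] yaw 0.030 w 0.0687 F [0.4 0.7 0.1]
shift cm [-0.    0.11  7.7 ] turn [-0.07 -0.08  0.02] rows 1.2
```

View pics/w21.png

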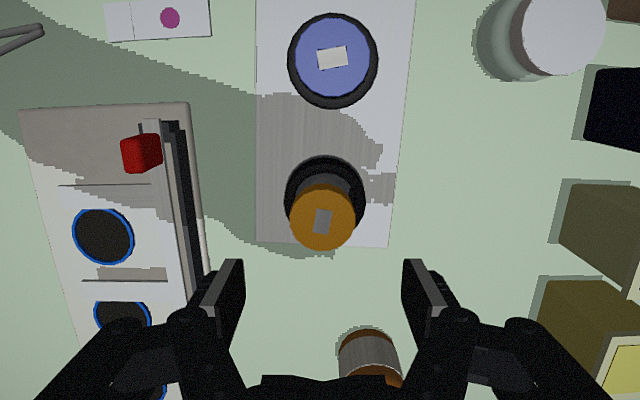

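Call:
jog_arm(
  increments=[
    {"x": 0,"y": 0.05,"z": 4,"wx": 0,"wy": 0,"wz": 0,"claw": 80},
    {"x": 0,"y": 0.05,"z": 7.7,"wx": 0,"wy": 0,"wz": 0,"claw": 80},
    {"x": 0,"y": 0.05,"z": 7.7,"wx": 0,"wy": 0,"wz": 0,"claw": 80},
    {"x": 0,"y": 0.05,"z": 7.7,"wx": 0,"wy": 0,"wz": 0,"claw": 40},
    {"x": 0,"y": 0.05,"z": 7.7,"wx": 0,"wy": 0,"wz": 0,"claw": 40},
    {"x": 0,"y": 0.05,"z": 7.7,"wx": 0,"wy": 0,"wz": 0,"claw": 40},
    {"x": 0,"y": 0.05,"z": 7.7,"wx": 0,"wy": 0,"wz": 0,"claw": 40},
  ],
  squeeze=25,
)

```text
clock: 24.98
position: [0.6379, -0.125, 0.0551]
tool_rot: [-3.141, -0.004, 0.031]
force: [-1.0, 1.9, 5.9]
grip_width: 0.0407
```

```bash
python3 - <<'E'
from h import *
f=grab('wrist','w22');g=grab('scene')
cv2.imwrite('pics/s22.png',cv2.resize(g['pixels'][170:290,230:430,::-1],None,fx=4,fy=4,interpolation=cv2.INTER_CUBIC))
to(.6368,-.1256,.053,0.03)
E
```

```text
t=25.07 pos [ 0.6379 -0.125   0.0551] yaw 0.031 w 0.0406 F [-1.2  1.5  6. ]
shift cm [-0.11  0.06  0.21] turn [-0.06 -0.24  0.04] rows 0.0
```

View pics/w22.png

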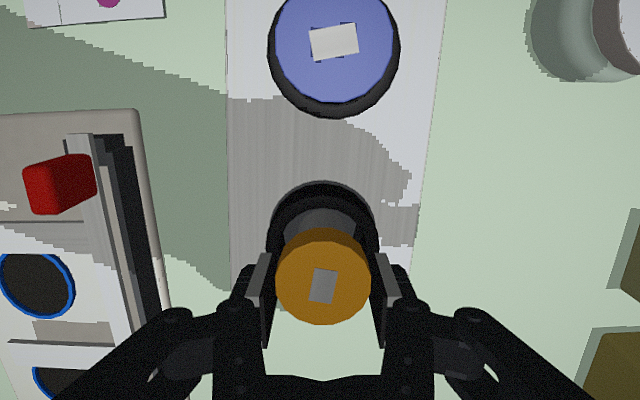

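View pics/s22.png

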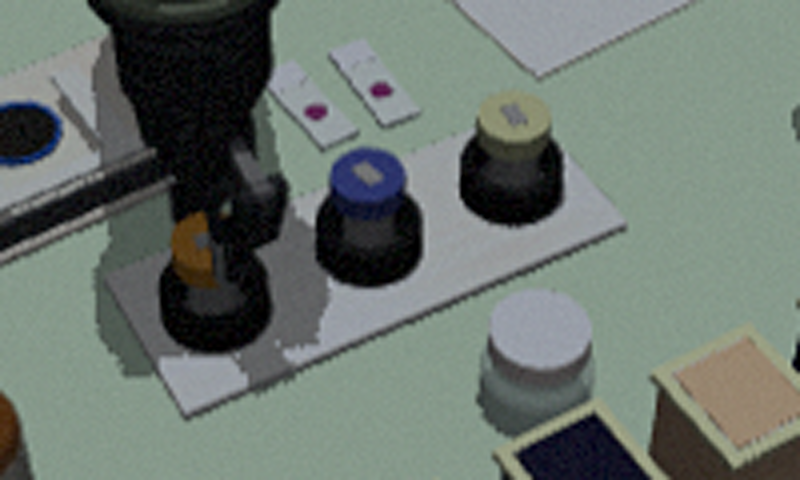

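```bash
python3 - <<'E'
from h import *
f=grab('wrist');H,S,V=hsv(f)
m=(H>8)&(H<25)&(S>130)&(V>120)
P=ell(f,m,.066,tag='or',amin=1000)
s=bot.observe(); R0=R.from_euler('xyz',s['tool_rot'])
for p in P: print(R0.inv().apply(p-s['position']).round(4))
to(.461,-.3265,.12,0.06)
E
```

```text
or [322.6 282.7] [83.5 96. ] 5457 [ 0.6367 -0.125   0.066 ]
[-0.0011 -0.     -0.0109]
t=25.12 pos [ 0.6379 -0.1249  0.0551] yaw 0.031 w 0.0406 F [-0.4  1.5  6.9]
shift cm [-18.27  19.6   -6.59] turn [-0.06 -0.24 -1.68] rows 4.4
```

Call:
jog_arm(
  increments=[
    {"x": 0,"y": 0,"z": -3,"wx": 0,"wy": 0,"wz": 0,"claw": 40},
    {"x": 0,"y": 0,"z": -6.6,"wx": 0,"wy": 0,"wz": 0,"claw": 40},
    {"x": -18.3,"y": 19.6,"z": -6.6,"wx": 0,"wy": -0.2,"wz": -1.7,"claw": 40},
    {"x": -18.3,"y": 19.6,"z": -6.6,"wx": 0,"wy": -0.2,"wz": -1.7,"claw": 40},
    {"x": -18.3,"y": 19.6,"z": -6.6,"wx": 0,"wy": -0.2,"wz": -1.7,"claw": 40},
    {"x": -18.3,"y": 19.6,"z": -6.6,"wx": 0,"wy": -0.2,"wz": -1.7,"claw": 40},
    {"x": -18.3,"y": 19.6,"z": -6.6,"wx": 0,"wy": -0.2,"wz": -1.7,"claw": 40},
    {"x": -18.3,"y": 19.6,"z": -6.6,"wx": 0,"wy": -0.2,"wz": -1.7,"claw": 40},
    {"x": -18.3,"y": 19.6,"z": -6.6,"wx": 0,"wy": -0.2,"wz": -1.7,"claw": 40},
  ],
)

```text
clock: 26.25
position: [0.4621, -0.3254, 0.1206]
tool_rot: [-3.141, -0.002, 0.062]
force: [-0.1, 0.1, 0.2]
grip_width: 0.0406
```

```bash
python3 - <<'E'
from h import *
f=grab('wrist','w23');H,S,V=hsv(f)
m=(H>100)&(H<125)&(S>150)
ell(f,m,.012,tag='well',amin=80)
to(.461,-.3265,.013,0.06)
E
```

```text
well [324.2  86.6] [77.4 79.8] 1017 [ 0.4574 -0.2465  0.012 ]
well [322.1 197.9] [67.9 70.3] 746 [ 0.4608 -0.3256  0.012 ]
t=26.30 pos [ 0.4621 -0.3253  0.1204] yaw 0.063 w 0.0406 F [-0.   0.9 -0.2]
shift cm [-0.13  0.13 10.74] turn [-0.07 -0.09  0.15] rows 1.7
```

View pics/w23.png

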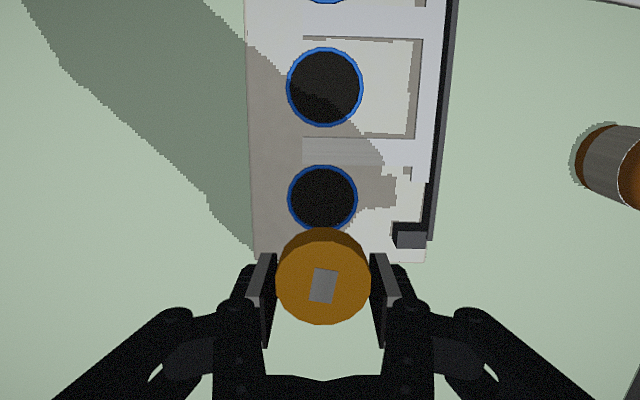

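Call:
jog_arm(
  increments=[
    {"x": -0.1,"y": 0.1,"z": 5,"wx": 0,"wy": 0,"wz": 0,"claw": 40},
    {"x": -0.1,"y": 0.1,"z": 8,"wx": 0,"wy": 0,"wz": 0,"claw": 40},
    {"x": -0.1,"y": 0.1,"z": 9.5,"wx": 0,"wy": 0,"wz": 0,"claw": 40},
    {"x": -0.1,"y": 0.1,"z": 10.3,"wx": 0,"wy": 0,"wz": 0,"claw": 40},
    {"x": -0.1,"y": 0.1,"z": 10.5,"wx": 0,"wy": 0,"wz": 0,"claw": 40},
    {"x": -0.1,"y": 0.1,"z": 10.5,"wx": 0,"wy": 0,"wz": 0,"claw": 40},
  ],
)

```text
clock: 27.05
position: [0.4617, -0.3264, 0.0161]
tool_rot: [-3.141, -0.002, 0.063]
force: [0.4, -1.1, -0.4]
grip_width: 0.0406
```

```bash
python3 - <<'E'
from h import *
f=grab('wrist','w24')
to(.461,-.3265,.013,0.06)
E
```

```text
t=27.10 pos [ 0.4617 -0.3264  0.0161] yaw 0.062 w 0.0405 F [-0.  -0.5 -0.5]
shift cm [-0.07  0.    0.31] turn [-0.03 -0.14  0.14] rows 0.1
```

View pics/w24.png

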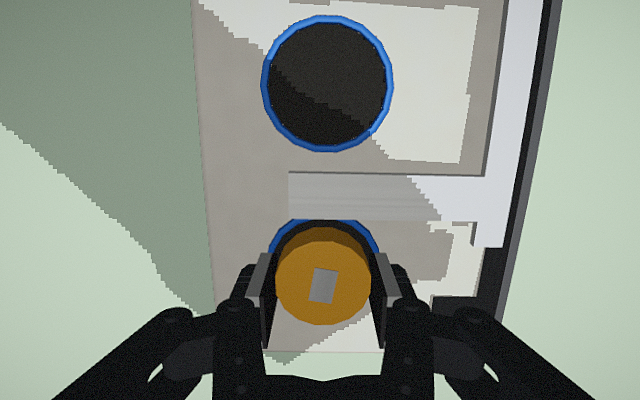

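Call:
jog_arm(
  increments=[
    {"x": 0,"y": 0,"z": 0.2,"wx": 0,"wy": 0,"wz": 0,"claw": 40},
    {"x": 0,"y": 0,"z": 0.4,"wx": 0,"wy": 0,"wz": 0,"claw": 40},
    {"x": 0,"y": 0,"z": 0.4,"wx": 0,"wy": 0,"wz": 0,"claw": 40},
  ],
)

```text
clock: 27.48
position: [0.4619, -0.3266, 0.0128]
tool_rot: [-3.141, -0.003, 0.062]
force: [-2.0, 2.2, 12.9]
grip_width: 0.0408
```

Seated on the floor. Open to about 60 % and rise.

Call:
jog_arm(
  increments=[
    {"x": 0,"y": 0,"z": 0,"wx": 0,"wy": 0,"wz": 0,"claw": 60},
    {"x": 0,"y": 0,"z": -0.1,"wx": 0,"wy": 0,"wz": 0,"claw": 65},
    {"x": 0,"y": 0,"z": -0.3,"wx": 0,"wy": 0,"wz": 0,"claw": 65},
    {"x": 0,"y": 0,"z": -3,"wx": 0,"wy": 0,"wz": 0,"claw": 65},
    {"x": 0,"y": 0,"z": -8,"wx": 0,"wy": 0,"wz": 0,"claw": 80},
    {"x": 0,"y": 0,"z": -13,"wx": 0,"wy": 0,"wz": 0,"claw": 80},
    {"x": 0,"y": 0,"z": -13,"wx": 0,"wy": 0,"wz": 0,"claw": 80},
  ],
)

```text
clock: 28.35
position: [0.4629, -0.3277, 0.1463]
tool_rot: [3.139, -0.008, 0.062]
force: [-0.5, -0.5, -1.4]
grip_width: 0.0687
```

```bash
python3 - <<'E'
from h import *
f=grab('wrist','w25')
to(.6385,-.0305,.13,0.03)
E
```

```text
t=28.40 pos [ 0.4622 -0.3269  0.1443] yaw 0.062 w 0.0685 F [ 1.   0.4 -1. ]
shift cm [ 19.44 -28.49   1.52] turn [ 0.05 -0.33  1.86] rows 5.5
```

View pics/w25.png

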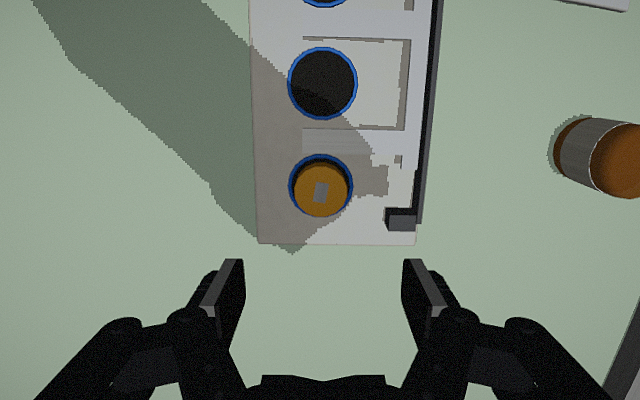

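Call:
jog_arm(
  increments=[
    {"x": 19.4,"y": -28.5,"z": 1.5,"wx": 0,"wy": -0.3,"wz": 1.9,"claw": 80},
    {"x": 19.4,"y": -28.5,"z": 1.5,"wx": 0,"wy": -0.3,"wz": 1.9,"claw": 80},
    {"x": 19.4,"y": -28.5,"z": 1.5,"wx": 0,"wy": -0.3,"wz": 1.9,"claw": 80},
    {"x": 19.4,"y": -28.5,"z": 1.5,"wx": 0,"wy": -0.3,"wz": 1.9,"claw": 80},
    {"x": 19.4,"y": -28.5,"z": 1.5,"wx": 0,"wy": -0.3,"wz": 1.9,"claw": 80},
    {"x": 19.4,"y": -28.5,"z": 1.5,"wx": 0,"wy": -0.3,"wz": 1.9,"claw": 80},
    {"x": 19.4,"y": -28.5,"z": 1.5,"wx": 0,"wy": -0.3,"wz": 1.9,"claw": 80},
    {"x": 19.4,"y": -28.5,"z": 1.5,"wx": 0,"wy": -0.3,"wz": 1.9,"claw": 80},
  ],
)

```text
clock: 29.4
position: [0.6373, -0.0313, 0.1293]
tool_rot: [3.14, 0.001, 0.029]
force: [0.1, -0.5, -0.1]
grip_width: 0.0684
```

```bash
python3 - <<'E'
from h import *
f=grab('wrist','w26');H,S,V=hsv(f)
m=(H>110)&(H<130)&(S>80);m[:,:250]=0;m[:,400:]=0
P=ell(f,m,.066,tag='bl',amin=300)
to(.639,-.0305,.053,0.03)
E
```

```text
bl [325.7 208.2] [75.1 77.5] 3107 [ 0.6379 -0.0239  0.066 ]
t=29.45 pos [ 0.6374 -0.0317  0.1297] yaw 0.028 w 0.0682 F [ 0.6 -0.5  0.4]
shift cm [ 0.17 -0.13  7.67] turn [ 0.09  0.03 -0.12] rows 1.2
```

View pics/w26.png

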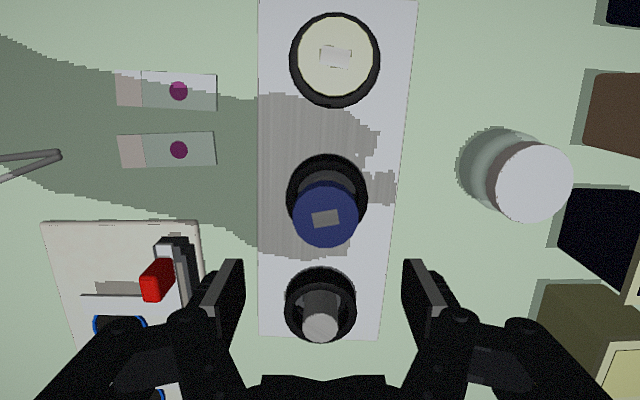

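Call:
jog_arm(
  increments=[
    {"x": 0.1,"y": -0.2,"z": 4,"wx": 0,"wy": 0,"wz": 0,"claw": 80},
    {"x": 0.1,"y": -0.2,"z": 7.6,"wx": 0,"wy": 0,"wz": 0,"claw": 80},
    {"x": 0.1,"y": -0.2,"z": 7.6,"wx": 0,"wy": 0,"wz": 0,"claw": 80},
    {"x": 0.1,"y": -0.2,"z": 7.6,"wx": 0,"wy": 0,"wz": 0,"claw": 40},
    {"x": 0.1,"y": -0.2,"z": 7.6,"wx": 0,"wy": 0,"wz": 0,"claw": 40},
    {"x": 0.1,"y": -0.2,"z": 7.6,"wx": 0,"wy": 0,"wz": 0,"claw": 40},
    {"x": 0.1,"y": -0.2,"z": 7.6,"wx": 0,"wy": 0,"wz": 0,"claw": 40},
  ],
)

```text
clock: 30.32
position: [0.6391, -0.0303, 0.0555]
tool_rot: [3.14, -0.002, 0.028]
force: [-0.6, -1.2, 5.0]
grip_width: 0.0405
```

```bash
python3 - <<'E'
from h import *
f=grab('wrist','w27')
to(.4575,-.2465,.12,0.06)
E
```

```text
t=30.38 pos [ 0.6391 -0.0303  0.0555] yaw 0.028 w 0.0409 F [-1.1 -2.2  5. ]
shift cm [-18.74  21.12  -6.44] turn [ 0.11 -0.1  -1.86] rows 4.6
```

View pics/w27.png

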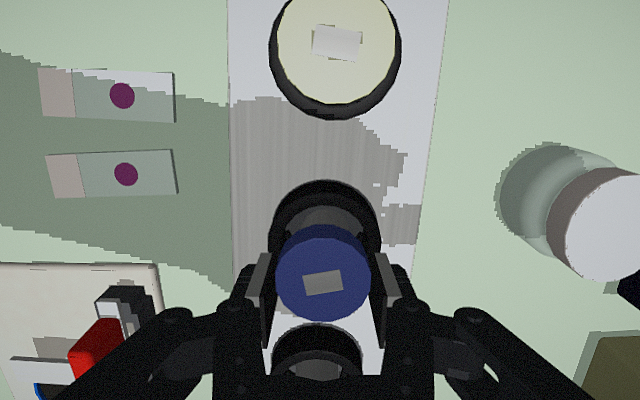

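Call:
jog_arm(
  increments=[
    {"x": 0,"y": 0,"z": -3,"wx": 0,"wy": 0,"wz": 0,"claw": 40},
    {"x": 0,"y": 0,"z": -6.5,"wx": 0,"wy": 0,"wz": 0,"claw": 40},
    {"x": -18.7,"y": 21.3,"z": -6.5,"wx": 0.1,"wy": -0.1,"wz": -1.9,"claw": 40},
    {"x": -18.7,"y": 21.3,"z": -6.5,"wx": 0.1,"wy": -0.1,"wz": -1.9,"claw": 40},
    {"x": -18.7,"y": 21.3,"z": -6.5,"wx": 0.1,"wy": -0.1,"wz": -1.9,"claw": 40},
    {"x": -18.7,"y": 21.3,"z": -6.5,"wx": 0.1,"wy": -0.1,"wz": -1.9,"claw": 40},
    {"x": -18.7,"y": 21.3,"z": -6.5,"wx": 0.1,"wy": -0.1,"wz": -1.9,"claw": 40},
    {"x": -18.7,"y": 21.3,"z": -6.5,"wx": 0.1,"wy": -0.1,"wz": -1.9,"claw": 40},
    {"x": -18.7,"y": 21.3,"z": -6.5,"wx": 0.1,"wy": -0.1,"wz": -1.9,"claw": 40},
  ],
)

```text
clock: 31.5
position: [0.4587, -0.248, 0.1214]
tool_rot: [3.141, -0.002, 0.061]
force: [1.3, -0.1, -0.7]
grip_width: 0.0405
```

```bash
python3 - <<'E'
from h import *
f=grab('wrist','w28');H,S,V=hsv(f)
m=(H>100)&(H<118)&(S>150)
ell(f,m,.012,tag='well',amin=80)
to(.4578,-.248,.016,0.06)
E
```

```text
well [324.1  82.5] [77.3 80.2] 1022 [ 0.4539 -0.1665  0.012 ]
well [322.4 207. ] [74.6 95.7] 845 [ 0.4581 -0.2557  0.012 ]
t=31.55 pos [ 0.4589 -0.2476  0.1212] yaw 0.062 w 0.0406 F [ 0.8  0.  -0.1]
shift cm [-0.12  0.03 10.52] turn [ 0.01 -0.07  0.1 ] rows 1.7
```

View pics/w28.png

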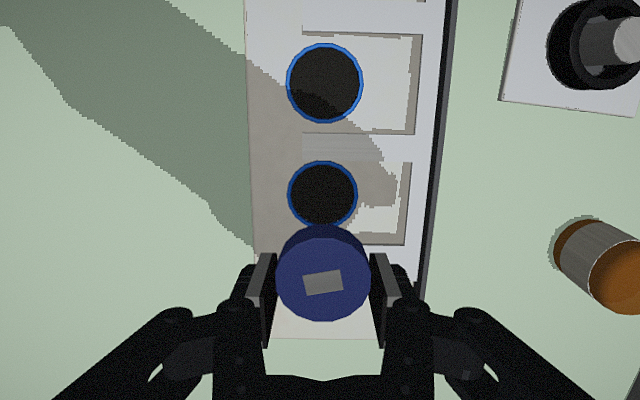

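Call:
jog_arm(
  increments=[
    {"x": -0.1,"y": 0,"z": 5,"wx": 0,"wy": 0,"wz": 0,"claw": 40},
    {"x": -0.1,"y": 0,"z": 8,"wx": 0,"wy": 0,"wz": 0,"claw": 40},
    {"x": -0.1,"y": 0,"z": 9.5,"wx": 0,"wy": 0,"wz": 0,"claw": 40},
    {"x": -0.1,"y": 0,"z": 10.3,"wx": 0,"wy": 0,"wz": 0,"claw": 40},
    {"x": -0.1,"y": 0,"z": 10.6,"wx": 0,"wy": 0,"wz": 0,"claw": 40},
    {"x": -0.1,"y": 0,"z": 10.6,"wx": 0,"wy": 0,"wz": 0,"claw": 40},
  ],
)

```text
clock: 32.3
position: [0.4584, -0.2478, 0.0158]
tool_rot: [3.141, -0.002, 0.062]
force: [-0.4, 0.4, -0.3]
grip_width: 0.0403
```

```bash
python3 - <<'E'
from h import *
f=grab('wrist','w29')
to(.4578,-.248,.013,0.06)
E
```

```text
t=32.35 pos [ 0.4584 -0.2479  0.0159] yaw 0.062 w 0.0407 F [0.8 1.  0.5]
shift cm [-0.07  0.01  0.29] turn [ 0.04 -0.13  0.1 ] rows 0.0
```

View pics/w29.png

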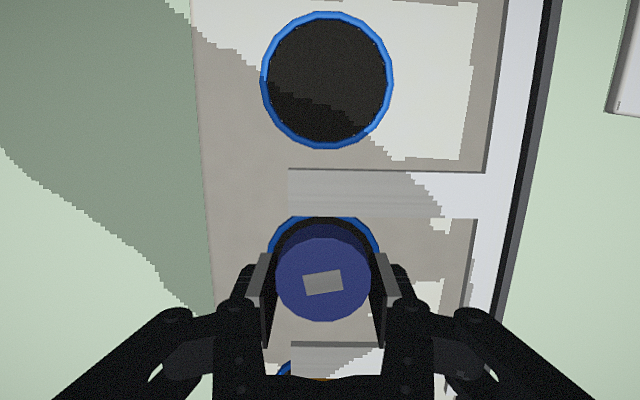

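Same geometry as the first placing (rim at row 215, disc back edge at 224). Lower, release, rise.

Call:
jog_arm(
  increments=[
    {"x": 0,"y": 0,"z": 0.2,"wx": 0,"wy": 0,"wz": 0,"claw": 40},
    {"x": 0,"y": 0,"z": 0.4,"wx": 0,"wy": 0,"wz": 0,"claw": 40},
    {"x": 0,"y": 0,"z": 0.4,"wx": 0,"wy": 0,"wz": 0,"claw": 40},
  ],
)

```text
clock: 32.72
position: [0.459, -0.248, 0.0124]
tool_rot: [3.141, -0.004, 0.062]
force: [0.2, -0.0, 9.9]
grip_width: 0.0403
```

Call:
jog_arm(
  increments=[
    {"x": 0,"y": 0,"z": 0,"wx": 0,"wy": 0,"wz": 0,"claw": 60},
    {"x": 0,"y": 0,"z": -0.1,"wx": 0,"wy": 0,"wz": 0,"claw": 65},
    {"x": 0,"y": 0,"z": -0.3,"wx": 0,"wy": 0,"wz": 0,"claw": 65},
    {"x": 0,"y": 0,"z": -3,"wx": 0,"wy": 0,"wz": 0,"claw": 65},
    {"x": 0,"y": 0,"z": -8,"wx": 0,"wy": 0,"wz": 0,"claw": 80},
    {"x": 0,"y": 0,"z": -13,"wx": 0,"wy": 0,"wz": 0,"claw": 80},
    {"x": 0,"y": 0,"z": -13,"wx": 0,"wy": 0,"wz": 0,"claw": 80},
  ],
)

```text
clock: 33.6
position: [0.46, -0.2486, 0.1457]
tool_rot: [3.138, -0.009, 0.062]
force: [-0.7, 0.5, -0.9]
grip_width: 0.0684
```

```bash
python3 - <<'E'
from h import *
f=grab('wrist','w30')
to(.641,.0645,.13,0.03)
E
```

```text
t=33.65 pos [ 0.4593 -0.248   0.1438] yaw 0.062 w 0.0683 F [-0.2 -0.2 -1.9]
shift cm [ 20.07 -30.07   1.45] turn [ 0.11 -0.36  1.84] rows 5.8
```

View pics/w30.png

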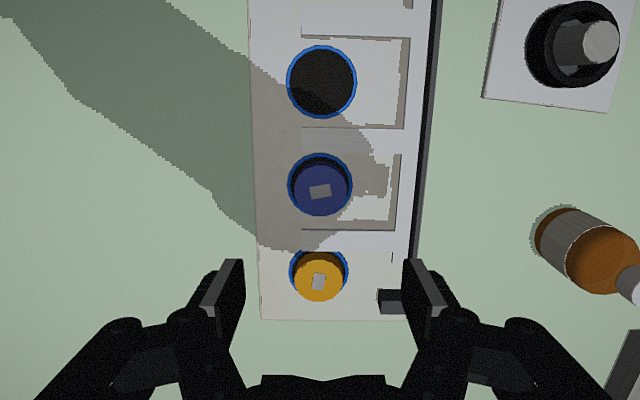

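Call:
jog_arm(
  increments=[
    {"x": 20.1,"y": -30.1,"z": 1.4,"wx": 0,"wy": -0.4,"wz": 1.8,"claw": 80},
    {"x": 20.1,"y": -30.1,"z": 1.4,"wx": 0,"wy": -0.4,"wz": 1.8,"claw": 80},
    {"x": 20.1,"y": -30.1,"z": 1.4,"wx": 0,"wy": -0.4,"wz": 1.8,"claw": 80},
    {"x": 20.1,"y": -30.1,"z": 1.4,"wx": 0,"wy": -0.4,"wz": 1.8,"claw": 80},
    {"x": 20.1,"y": -30.1,"z": 1.4,"wx": 0,"wy": -0.4,"wz": 1.8,"claw": 80},
    {"x": 20.1,"y": -30.1,"z": 1.4,"wx": 0,"wy": -0.4,"wz": 1.8,"claw": 80},
    {"x": 20.1,"y": -30.1,"z": 1.4,"wx": 0,"wy": -0.4,"wz": 1.8,"claw": 80},
    {"x": 20.1,"y": -30.1,"z": 1.4,"wx": 0,"wy": -0.4,"wz": 1.8,"claw": 80},
  ],
)

```text
clock: 34.65
position: [0.6405, 0.0641, 0.1292]
tool_rot: [3.139, 0.003, 0.03]
force: [-0.6, -0.3, -0.2]
grip_width: 0.0683
```

```bash
python3 - <<'E'
from h import *
f=grab('wrist','w31')
to(.6415,.065,.053,0.03)
E
```

```text
t=34.70 pos [0.6406 0.0635 0.1297] yaw 0.029 w 0.0684 F [ 0.1 -0.5 -0.5]
shift cm [ 0.11 -0.16  7.66] turn [ 0.15  0.13 -0.04] rows 1.2
```

View pics/w31.png

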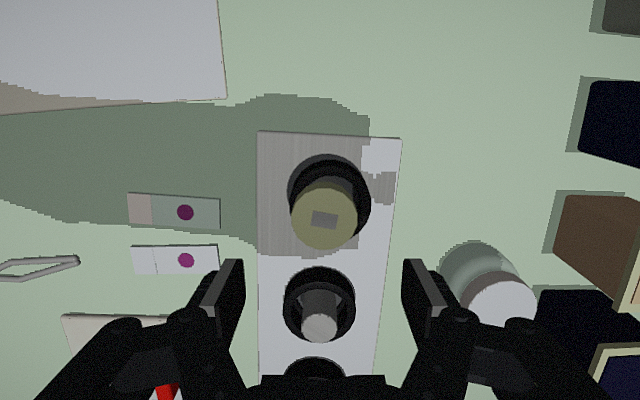

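Call:
jog_arm(
  increments=[
    {"x": 0.1,"y": -0.15,"z": 4,"wx": 0,"wy": 0,"wz": 0,"claw": 80},
    {"x": 0.1,"y": -0.15,"z": 7.6,"wx": 0,"wy": 0,"wz": 0,"claw": 80},
    {"x": 0.1,"y": -0.15,"z": 7.6,"wx": 0,"wy": 0,"wz": 0,"claw": 80},
    {"x": 0.1,"y": -0.15,"z": 7.6,"wx": 0,"wy": 0,"wz": 0,"claw": 40},
    {"x": 0.1,"y": -0.15,"z": 7.6,"wx": 0,"wy": 0,"wz": 0,"claw": 40},
    {"x": 0.1,"y": -0.15,"z": 7.6,"wx": 0,"wy": 0,"wz": 0,"claw": 40},
    {"x": 0.1,"y": -0.15,"z": 7.6,"wx": 0,"wy": 0,"wz": 0,"claw": 40},
  ],
)

```text
clock: 35.58
position: [0.6422, 0.0644, 0.0556]
tool_rot: [3.139, -0.0, 0.029]
force: [-1.3, -3.1, 5.9]
grip_width: 0.0402
```

```bash
python3 - <<'E'
from h import *
f=grab('wrist','w32')
to(.4539,-.1665,.12,0.06)
E
```

```text
t=35.62 pos [0.6423 0.0644 0.0556] yaw 0.029 w 0.0406 F [-2.1 -1.9  4.6]
shift cm [-19.49  22.56  -6.39] turn [ 0.15 -0.01 -1.78] rows 4.9
```

View pics/w32.png

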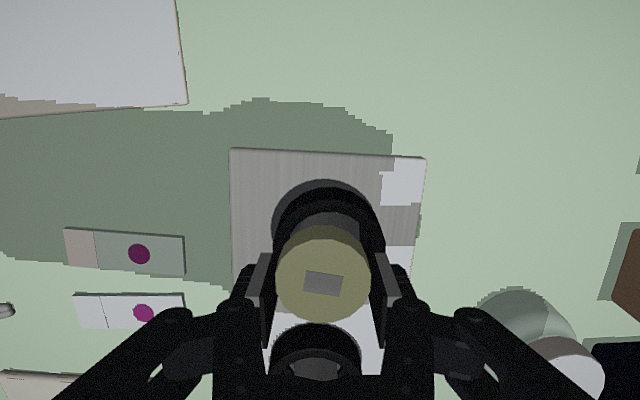

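Call:
jog_arm(
  increments=[
    {"x": 0,"y": 0,"z": -3,"wx": 0,"wy": 0,"wz": 0,"claw": 40},
    {"x": 0,"y": 0,"z": -6.5,"wx": 0,"wy": 0,"wz": 0,"claw": 40},
    {"x": -19.5,"y": 22.7,"z": -6.5,"wx": 0.1,"wy": 0,"wz": -1.8,"claw": 40},
    {"x": -19.5,"y": 22.7,"z": -6.5,"wx": 0.1,"wy": 0,"wz": -1.8,"claw": 40},
    {"x": -19.5,"y": 22.7,"z": -6.5,"wx": 0.1,"wy": 0,"wz": -1.8,"claw": 40},
    {"x": -19.5,"y": 22.7,"z": -6.5,"wx": 0.1,"wy": 0,"wz": -1.8,"claw": 40},
    {"x": -19.5,"y": 22.7,"z": -6.5,"wx": 0.1,"wy": 0,"wz": -1.8,"claw": 40},
    {"x": -19.5,"y": 22.7,"z": -6.5,"wx": 0.1,"wy": 0,"wz": -1.8,"claw": 40},
    {"x": -19.5,"y": 22.7,"z": -6.5,"wx": 0.1,"wy": 0,"wz": -1.8,"claw": 40},
  ],
)

```text
clock: 36.75
position: [0.4547, -0.1678, 0.122]
tool_rot: [3.141, -0.002, 0.06]
force: [0.5, -0.2, -0.7]
grip_width: 0.0405
```

```bash
python3 - <<'E'
from h import *
to(.4543,-.168,.016,0.06)
E
```

```text
t=36.75 pos [ 0.4547 -0.1678  0.122 ] yaw 0.060 w 0.0405 F [ 0.5 -0.2 -0.7]
shift cm [-7.00e-02  1.00e-02  1.06e+01] turn [ 0.06 -0.12  0.01] rows 1.7
```

Call:
jog_arm(
  increments=[
    {"x": 0,"y": 0,"z": 5,"wx": 0,"wy": 0,"wz": 0,"claw": 40},
    {"x": 0,"y": 0,"z": 8,"wx": 0,"wy": 0,"wz": 0,"claw": 40},
    {"x": 0,"y": 0,"z": 9.5,"wx": 0,"wy": 0,"wz": 0,"claw": 40},
    {"x": 0,"y": 0,"z": 10.3,"wx": 0,"wy": 0,"wz": 0,"claw": 40},
    {"x": 0,"y": 0,"z": 10.6,"wx": 0,"wy": 0,"wz": 0,"claw": 40},
    {"x": 0,"y": 0,"z": 10.6,"wx": 0,"wy": 0,"wz": 0,"claw": 40},
  ],
)

```text
clock: 37.5
position: [0.4554, -0.1679, 0.0166]
tool_rot: [3.14, -0.003, 0.06]
force: [-1.1, -0.4, -0.4]
grip_width: 0.0407
```

```bash
python3 - <<'E'
from h import *
f=grab('wrist','w33')
to(.4543,-.168,.013,0.06)
E
```

```text
t=37.55 pos [ 0.4554 -0.1679  0.0167] yaw 0.060 w 0.0405 F [-0.  -0.3 -0.3]
shift cm [-0.11  0.    0.37] turn [ 0.07 -0.17  0.02] rows 0.1
```

View pics/w33.png

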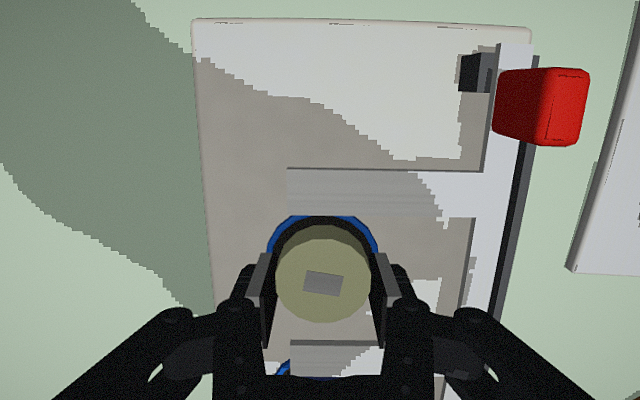

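Call:
jog_arm(
  increments=[
    {"x": -0.1,"y": 0,"z": 0.2,"wx": 0,"wy": 0,"wz": 0,"claw": 40},
    {"x": -0.1,"y": 0,"z": 0.45,"wx": 0,"wy": 0,"wz": 0,"claw": 40},
    {"x": -0.1,"y": 0,"z": 0.45,"wx": 0,"wy": 0,"wz": 0,"claw": 40},
  ],
)

```text
clock: 37.92
position: [0.4547, -0.1681, 0.0127]
tool_rot: [3.14, -0.004, 0.06]
force: [-1.9, 0.9, 13.1]
grip_width: 0.0404
```

Call:
jog_arm(
  increments=[
    {"x": 0,"y": 0,"z": 0,"wx": 0,"wy": 0,"wz": 0,"claw": 60},
    {"x": 0,"y": 0,"z": -0.1,"wx": 0,"wy": 0,"wz": 0,"claw": 65},
    {"x": 0,"y": 0,"z": -0.3,"wx": 0,"wy": 0,"wz": 0,"claw": 65},
    {"x": 0,"y": 0,"z": -3,"wx": 0,"wy": 0,"wz": 0,"claw": 65},
    {"x": 0,"y": 0,"z": -8,"wx": 0,"wy": 0,"wz": 0,"claw": 80},
    {"x": 0,"y": 0,"z": -13,"wx": 0,"wy": 0,"wz": 0,"claw": 80},
    {"x": 0,"y": 0,"z": -13,"wx": 0,"wy": 0,"wz": 0,"claw": 80},
  ],
)

```text
clock: 38.8
position: [0.4557, -0.1683, 0.1457]
tool_rot: [3.139, -0.009, 0.06]
force: [-0.4, 0.2, -0.9]
grip_width: 0.0678
```

```bash
python3 - <<'E'
from h import *
f=grab('wrist','w34')
to(.6415,.064,.13,0.0)
E
```

```text
t=38.85 pos [ 0.4549 -0.1679  0.144 ] yaw 0.060 w 0.0683 F [-0.1  0.8 -0.1]
shift cm [ 20.01 -22.03   1.5 ] turn [ 0.09 -0.39  3.46] rows 4.8
```

View pics/w34.png

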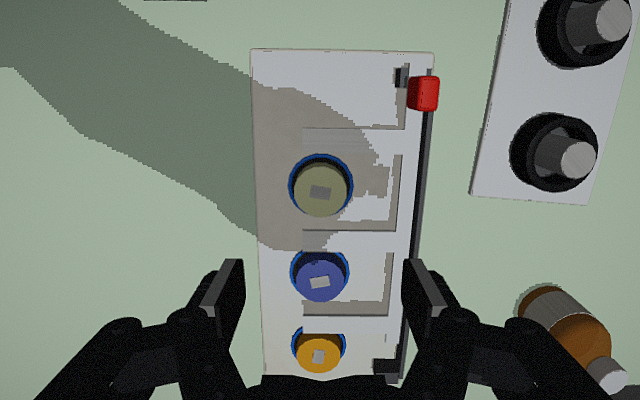

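Call:
jog_arm(
  increments=[
    {"x": 20,"y": -22,"z": 1.5,"wx": 0,"wy": -0.4,"wz": 3.5,"claw": 100},
    {"x": 20,"y": -22,"z": 1.5,"wx": 0,"wy": -0.4,"wz": 3.5,"claw": 100},
    {"x": 20,"y": -22,"z": 1.5,"wx": 0,"wy": -0.4,"wz": 3.5,"claw": 100},
    {"x": 20,"y": -22,"z": 1.5,"wx": 0,"wy": -0.4,"wz": 3.5,"claw": 100},
    {"x": 20,"y": -22,"z": 1.5,"wx": 0,"wy": -0.4,"wz": 3.5,"claw": 100},
    {"x": 20,"y": -22,"z": 1.5,"wx": 0,"wy": -0.4,"wz": 3.5,"claw": 100},
    {"x": 20,"y": -22,"z": 1.5,"wx": 0,"wy": -0.4,"wz": 3.5,"claw": 100},
  ],
)

```text
clock: 39.72
position: [0.6405, 0.0631, 0.1286]
tool_rot: [3.139, 0.002, -0.001]
force: [0.4, -0.4, -0.1]
grip_width: 0.085
```

```bash
python3 - <<'E'
from h import *
f=grab('wrist','w35')
to(.6415,.0645,.011,0.0)
E
```

```text
t=39.77 pos [0.6406 0.0626 0.1291] yaw -0.002 w 0.0854 F [ 0.2 -1.1  0.6]
shift cm [ 0.11 -0.22 11.81] turn [ 0.13  0.09 -0.11] rows 1.9
```

View pics/w35.png

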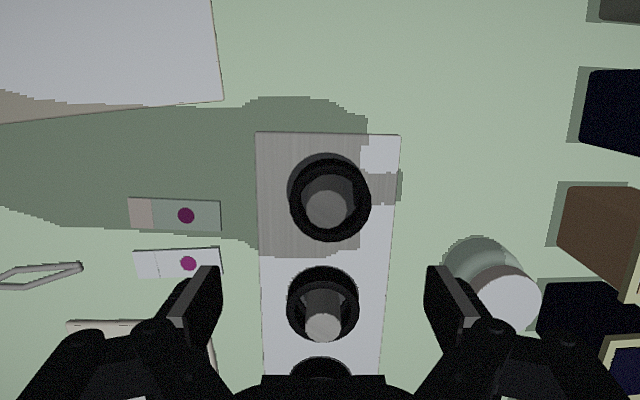

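```bash
python3 - <<'E'
import cv2
a=cv2.imread('pics/w35.png')[130:370,240:420]; b=cv2.imread('pics/w26.png')[130:370,240:420]
c=cv2.hconcat([a,b]); c=cv2.convertScaleAbs(c,alpha=1.8,beta=20); cv2.imwrite('pics/c35.png',cv2.resize(c,None,fx=2.2,fy=2.2,interpolation=cv2.INTER_CUBIC))
from h import *
g=grab('scene')
cv2.imwrite('pics/s35.png',cv2.resize(g['pixels'][170:290,230:430,::-1],None,fx=4,fy=4,interpolation=cv2.INTER_CUBIC))
E
```

```text
(no output)
```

View pics/c35.png

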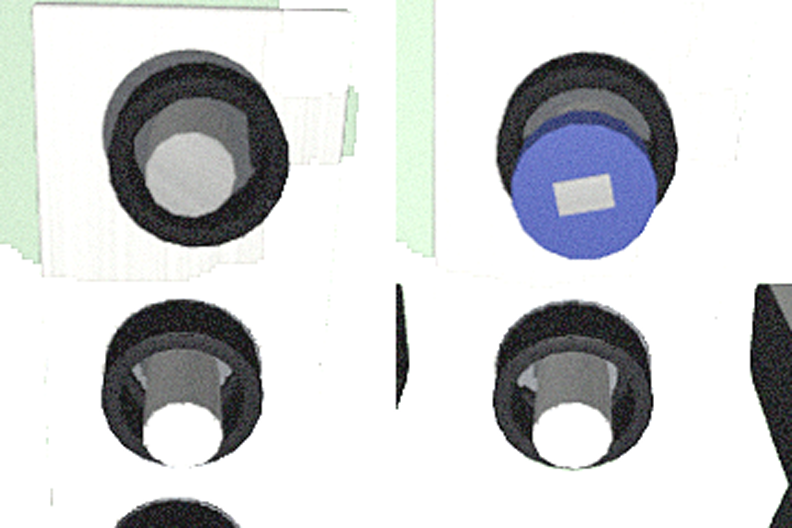

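View pics/s35.png

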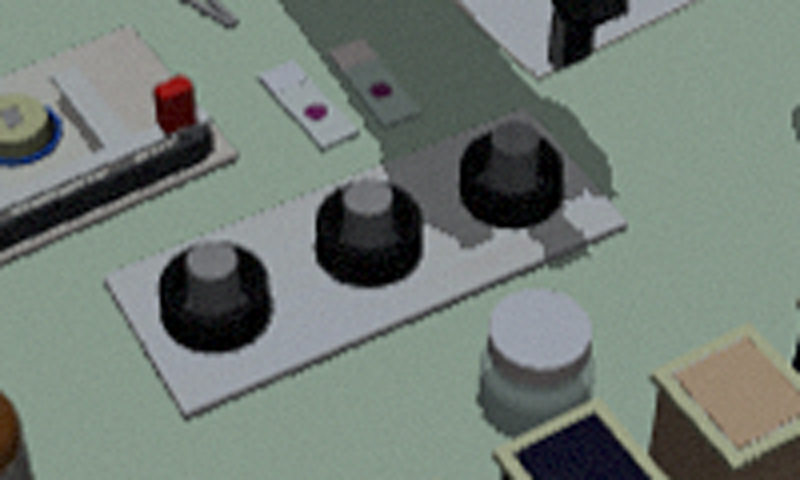

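Call:
jog_arm(
  increments=[
    {"x": 0.2,"y": 0.05,"z": 6,"wx": 0,"wy": 0,"wz": 0,"claw": 100},
    {"x": 0.2,"y": 0.05,"z": 11.8,"wx": 0,"wy": 0,"wz": 0,"claw": 100},
    {"x": 0.2,"y": 0.05,"z": 11.8,"wx": 0,"wy": 0,"wz": 0,"claw": 100},
    {"x": 0.2,"y": 0.05,"z": 11.8,"wx": 0,"wy": 0,"wz": 0,"claw": 60},
    {"x": 0.2,"y": 0.05,"z": 11.8,"wx": 0,"wy": 0,"wz": 0,"claw": 60},
    {"x": 0.2,"y": 0.05,"z": 11.8,"wx": 0,"wy": 0,"wz": 0,"claw": 60},
    {"x": 0.2,"y": 0.05,"z": 11.8,"wx": 0,"wy": 0,"wz": 0,"claw": 60},
  ],
  squeeze=30,
)

```text
clock: 40.7
position: [0.6442, 0.0615, 0.0147]
tool_rot: [3.14, -0.003, -0.003]
force: [-1.9, -1.6, 9.7]
grip_width: 0.0583
```

Call:
jog_arm(
  increments=[
    {"x": 0,"y": 0,"z": -3,"wx": 0,"wy": 0,"wz": 0,"claw": 60},
    {"x": 0,"y": 0,"z": -7,"wx": 0,"wy": 0,"wz": 0,"claw": 60},
    {"x": 0,"y": 0,"z": -11,"wx": 0,"wy": 0,"wz": 0,"claw": 60},
    {"x": 0,"y": 0,"z": -11,"wx": 0,"wy": 0,"wz": 0,"claw": 60},
  ],
)

```text
clock: 41.2
position: [0.6461, 0.0618, 0.13]
tool_rot: [-3.142, -0.01, -0.003]
force: [0.2, 0.4, -0.8]
grip_width: 0.058
```

```bash
python3 - <<'E'
from h import *
f=grab('wrist','w36')
to(.468,.366,.12,0.3)
E
```

```text
t=41.25 pos [0.645  0.0619 0.1278] yaw -0.003 w 0.0584 F [ 0.  -0.4 -1.3]
shift cm [-17.79 -30.36   0.64] turn [  0.08  -0.42 -17.34] rows 5.6
```

View pics/w36.png

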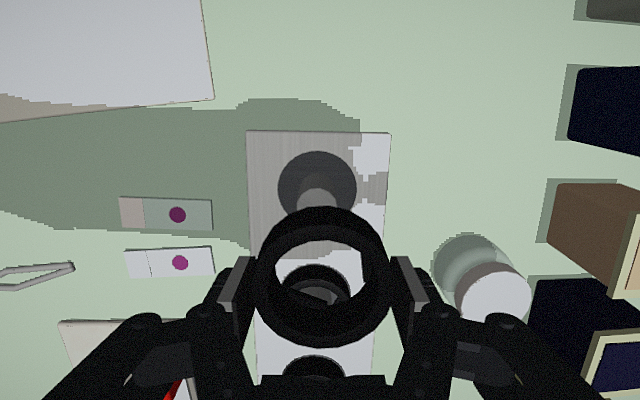

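Call:
jog_arm(
  increments=[
    {"x": -17.8,"y": -30.4,"z": 0.6,"wx": 0,"wy": -0.4,"wz": -17.3,"claw": 60},
    {"x": -17.8,"y": -30.4,"z": 0.6,"wx": 0,"wy": -0.4,"wz": -17.3,"claw": 60},
    {"x": -17.8,"y": -30.4,"z": 0.6,"wx": 0,"wy": -0.4,"wz": -17.3,"claw": 60},
    {"x": -17.8,"y": -30.4,"z": 0.6,"wx": 0,"wy": -0.4,"wz": -17.3,"claw": 60},
    {"x": -17.8,"y": -30.4,"z": 0.6,"wx": 0,"wy": -0.4,"wz": -17.3,"claw": 60},
    {"x": -17.8,"y": -30.4,"z": 0.6,"wx": 0,"wy": -0.4,"wz": -17.3,"claw": 60},
    {"x": -17.8,"y": -30.4,"z": 0.6,"wx": 0,"wy": -0.4,"wz": -17.3,"claw": 60},
    {"x": -17.8,"y": -30.4,"z": 0.6,"wx": 0,"wy": -0.4,"wz": -17.3,"claw": 60},
  ],
)

```text
clock: 42.25
position: [0.4681, 0.3656, 0.1204]
tool_rot: [3.14, -0.0, 0.299]
force: [-0.4, -0.3, 0.4]
grip_width: 0.058
```

```bash
python3 - <<'E'
from h import *
to(.468,.366,.011,0.3)
E
```

```text
t=42.25 pos [0.4681 0.3656 0.1204] yaw 0.299 w 0.0580 F [-0.4 -0.3  0.4]
shift cm [ 0.   -0.06 10.94] turn [ 0.11 -0.01 -0.06] rows 1.8
```

Call:
jog_arm(
  increments=[
    {"x": 0,"y": 0,"z": 5,"wx": 0.1,"wy": 0,"wz": 0,"claw": 60},
    {"x": 0,"y": 0,"z": 9,"wx": 0.1,"wy": 0,"wz": 0,"claw": 60},
    {"x": 0,"y": 0,"z": 10.5,"wx": 0.1,"wy": 0,"wz": 0,"claw": 60},
    {"x": 0,"y": 0,"z": 11,"wx": 0.1,"wy": 0,"wz": 0,"claw": 60},
    {"x": 0,"y": 0,"z": 11.1,"wx": 0.1,"wy": 0,"wz": 0,"claw": 60},
    {"x": 0,"y": 0,"z": 11.1,"wx": 0.1,"wy": 0,"wz": 0,"claw": 60},
  ],
)

```text
clock: 43.0
position: [0.469, 0.3655, 0.0107]
tool_rot: [-3.141, -0.002, 0.299]
force: [0.3, -1.7, 4.2]
grip_width: 0.058
```

Contact on the mat. Release, rise, and head for ring B.

Call:
jog_arm(
  increments=[
    {"x": 0,"y": 0,"z": 0,"wx": 0,"wy": 0,"wz": 0,"claw": 100},
    {"x": 0,"y": 0,"z": -0.1,"wx": 0,"wy": 0,"wz": 0,"claw": 100},
    {"x": 0,"y": 0,"z": -0.1,"wx": 0,"wy": 0,"wz": 0,"claw": 100},
    {"x": 0,"y": 0,"z": -3,"wx": 0,"wy": 0,"wz": 0,"claw": 100},
    {"x": 0,"y": 0,"z": -8,"wx": 0,"wy": 0,"wz": 0,"claw": 100},
    {"x": 0,"y": 0,"z": -12,"wx": 0,"wy": 0,"wz": 0,"claw": 100},
    {"x": 0,"y": 0,"z": -12,"wx": 0,"wy": 0,"wz": 0,"claw": 100},
  ],
)

```text
clock: 43.88
position: [0.47, 0.3665, 0.1335]
tool_rot: [-3.139, -0.006, 0.299]
force: [-0.2, 0.5, -0.7]
grip_width: 0.0853
```

```bash
python3 - <<'E'
from h import *
f=grab('wrist','w37')
to(.639,-.033,.13,0.0)
E
```

```text
t=43.92 pos [0.4691 0.366  0.1317] yaw 0.299 w 0.0849 F [-1.   0.  -0.8]
shift cm [ 4.49 43.13  0.12] turn [-0.12 -0.19 17.12] rows 6.9
```

View pics/w37.png

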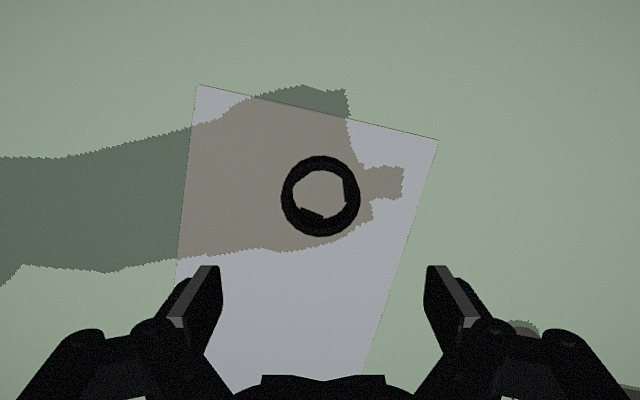

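Ring C is flat on the mat. Next ring B.

Call:
jog_arm(
  increments=[
    {"x": 4.5,"y": 43.1,"z": 0.1,"wx": 0,"wy": -0.2,"wz": 17.1,"claw": 100},
    {"x": 4.5,"y": 43.1,"z": 0.1,"wx": 0,"wy": -0.2,"wz": 17.1,"claw": 100},
    {"x": 4.5,"y": 43.1,"z": 0.1,"wx": 0,"wy": -0.2,"wz": 17.1,"claw": 100},
    {"x": 4.5,"y": 43.1,"z": 0.1,"wx": 0,"wy": -0.2,"wz": 17.1,"claw": 100},
    {"x": 4.5,"y": 43.1,"z": 0.1,"wx": 0,"wy": -0.2,"wz": 17.1,"claw": 100},
    {"x": 4.5,"y": 43.1,"z": 0.1,"wx": 0,"wy": -0.2,"wz": 17.1,"claw": 100},
    {"x": 4.5,"y": 43.1,"z": 0.1,"wx": 0,"wy": -0.2,"wz": 17.1,"claw": 100},
    {"x": 4.5,"y": 43.1,"z": 0.1,"wx": 0,"wy": -0.2,"wz": 17.1,"claw": 100},
    {"x": 4.5,"y": 43.1,"z": 0.1,"wx": 0,"wy": -0.2,"wz": 17.1,"claw": 100},
  ],
)

```text
clock: 45.05
position: [0.6384, -0.0324, 0.1288]
tool_rot: [-3.139, 0.002, 0.0]
force: [0.8, 1.4, 0.1]
grip_width: 0.0855
```

```bash
python3 - <<'E'
from h import *
f=grab('wrist','w38')
to(.639,-.031,.011,0.0)
E
```

```text
t=45.10 pos [ 0.6384 -0.0316  0.1291] yaw 0.001 w 0.0853 F [-0.5  0.9 -0.1]
shift cm [ 0.08 -0.03 11.81] turn [-0.14  0.12  0.08] rows 1.9
```

View pics/w38.png

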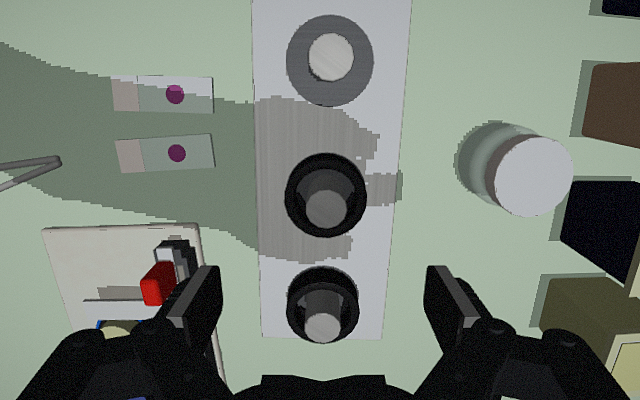

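Call:
jog_arm(
  increments=[
    {"x": 0.1,"y": 0,"z": 6,"wx": 0,"wy": 0,"wz": 0,"claw": 100},
    {"x": 0.1,"y": 0,"z": 11.8,"wx": 0,"wy": 0,"wz": 0,"claw": 100},
    {"x": 0.1,"y": 0,"z": 11.8,"wx": 0,"wy": 0,"wz": 0,"claw": 100},
    {"x": 0.1,"y": 0,"z": 11.8,"wx": 0,"wy": 0,"wz": 0,"claw": 60},
    {"x": 0.1,"y": 0,"z": 11.8,"wx": 0,"wy": 0,"wz": 0,"claw": 60},
    {"x": 0.1,"y": 0,"z": 11.8,"wx": 0,"wy": 0,"wz": 0,"claw": 60},
    {"x": 0.1,"y": 0,"z": 11.8,"wx": 0,"wy": 0,"wz": 0,"claw": 60},
  ],
)

```text
clock: 45.98
position: [0.6407, -0.031, 0.0141]
tool_rot: [-3.139, -0.002, 0.002]
force: [-2.1, 0.3, 7.5]
grip_width: 0.0582
```

Call:
jog_arm(
  increments=[
    {"x": 0,"y": 0,"z": -3,"wx": 0,"wy": 0,"wz": 0,"claw": 60},
    {"x": 0,"y": 0,"z": -7,"wx": 0,"wy": 0,"wz": 0,"claw": 60},
    {"x": 0,"y": 0,"z": -11,"wx": 0,"wy": 0,"wz": 0,"claw": 60},
    {"x": 0,"y": 0,"z": -11,"wx": 0,"wy": 0,"wz": 0,"claw": 60},
  ],
)

```text
clock: 46.48
position: [0.6427, -0.0313, 0.1295]
tool_rot: [-3.138, -0.009, 0.002]
force: [-0.1, -0.1, -1.3]
grip_width: 0.0583
```

```bash
python3 - <<'E'
from h import *
f=grab('wrist','w39');grab('top','t39')
to(.469,.274,.12,0.1)
E
```

```text
t=46.58 pos [ 0.641  -0.031   0.1258] yaw 0.002 w 0.0583 F [-0.1  0.5 -0.8]
shift cm [-17.13 -30.53   0.61] turn [-0.19 -0.24 -5.61] rows 5.6
```

View pics/t39.png

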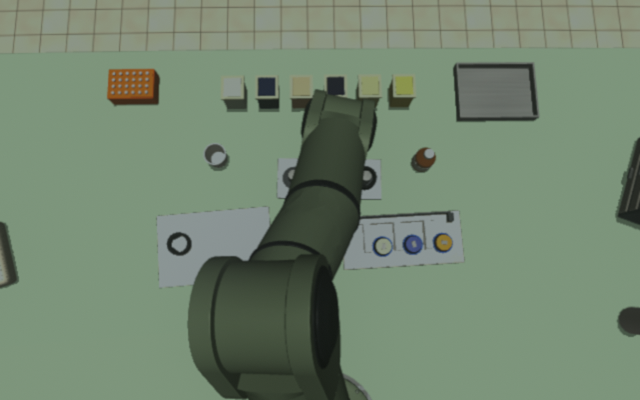

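Call:
jog_arm(
  increments=[
    {"x": -17.1,"y": -30.5,"z": 0.6,"wx": -0.2,"wy": -0.2,"wz": -5.6,"claw": 60},
    {"x": -17.1,"y": -30.5,"z": 0.6,"wx": -0.2,"wy": -0.2,"wz": -5.6,"claw": 60},
    {"x": -17.1,"y": -30.5,"z": 0.6,"wx": -0.2,"wy": -0.2,"wz": -5.6,"claw": 60},
    {"x": -17.1,"y": -30.5,"z": 0.6,"wx": -0.2,"wy": -0.2,"wz": -5.6,"claw": 60},
    {"x": -17.1,"y": -30.5,"z": 0.6,"wx": -0.2,"wy": -0.2,"wz": -5.6,"claw": 60},
    {"x": -17.1,"y": -30.5,"z": 0.6,"wx": -0.2,"wy": -0.2,"wz": -5.6,"claw": 60},
    {"x": -17.1,"y": -30.5,"z": 0.6,"wx": -0.2,"wy": -0.2,"wz": -5.6,"claw": 60},
    {"x": -17.1,"y": -30.5,"z": 0.6,"wx": -0.2,"wy": -0.2,"wz": -5.6,"claw": 60},
  ],
)

```text
clock: 47.58
position: [0.4695, 0.2729, 0.1199]
tool_rot: [3.141, -0.001, 0.099]
force: [0.3, -0.3, -1.4]
grip_width: 0.0582
```

```bash
python3 - <<'E'
from h import *
grab('wrist','w40')
to(.469,.274,.010,0.1)
E
```

```text
t=47.62 pos [0.4698 0.2725 0.12  ] yaw 0.098 w 0.0581 F [ 0.5 -0.5 -0.2]
shift cm [-0.07 -0.17 11.  ] turn [ 0.05 -0.04 -0.09] rows 1.8
```

View pics/w40.png

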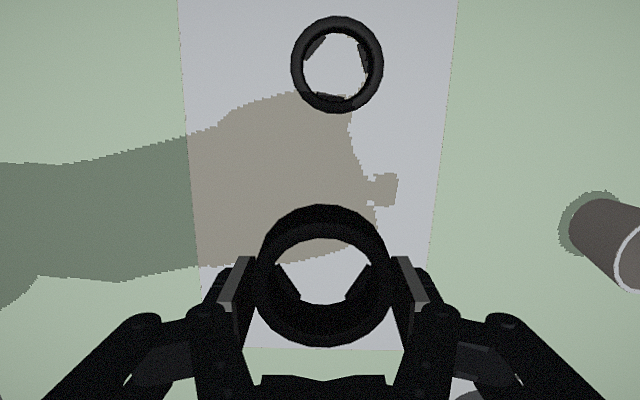

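Call:
jog_arm(
  increments=[
    {"x": 0,"y": 0,"z": 5,"wx": 0,"wy": 0,"wz": 0,"claw": 60},
    {"x": 0,"y": 0,"z": 9,"wx": 0,"wy": 0,"wz": 0,"claw": 60},
    {"x": 0,"y": 0,"z": 10.5,"wx": 0,"wy": 0,"wz": 0,"claw": 60},
    {"x": 0,"y": 0,"z": 11,"wx": 0,"wy": 0,"wz": 0,"claw": 60},
    {"x": 0,"y": 0,"z": 11.2,"wx": 0,"wy": 0,"wz": 0,"claw": 60},
    {"x": 0,"y": 0,"z": 11.2,"wx": 0,"wy": 0,"wz": 0,"claw": 60},
  ],
)

```text
clock: 48.38
position: [0.4706, 0.272, 0.0098]
tool_rot: [3.141, -0.002, 0.098]
force: [-3.9, -4.1, 9.9]
grip_width: 0.0584
```

Call:
jog_arm(
  increments=[
    {"x": 0,"y": 0,"z": 0,"wx": 0,"wy": 0,"wz": 0,"claw": 100},
    {"x": 0,"y": 0,"z": -0.1,"wx": 0,"wy": 0,"wz": 0,"claw": 100},
    {"x": 0,"y": 0,"z": -0.1,"wx": 0,"wy": 0,"wz": 0,"claw": 100},
    {"x": 0,"y": 0,"z": -3,"wx": 0,"wy": 0,"wz": 0,"claw": 100},
    {"x": 0,"y": 0,"z": -8,"wx": 0,"wy": 0,"wz": 0,"claw": 100},
    {"x": 0,"y": 0,"z": -12,"wx": 0,"wy": 0,"wz": 0,"claw": 100},
    {"x": 0,"y": 0,"z": -12,"wx": 0,"wy": 0,"wz": 0,"claw": 100},
  ],
)

```text
clock: 49.25
position: [0.4715, 0.2729, 0.1325]
tool_rot: [-3.139, -0.006, 0.098]
force: [-0.8, -0.2, 0.8]
grip_width: 0.0855
```

```bash
python3 - <<'E'
from h import *
f=grab('wrist','w41')
to(.637,-.127,.13,0.0)
E
```

```text
t=49.30 pos [0.4707 0.2726 0.1308] yaw 0.098 w 0.0853 F [ 0.2  0.2 -0.9]
shift cm [12.64 41.39  0.09] turn [-0.06 -0.2   5.61] rows 6.9
```

View pics/w41.png

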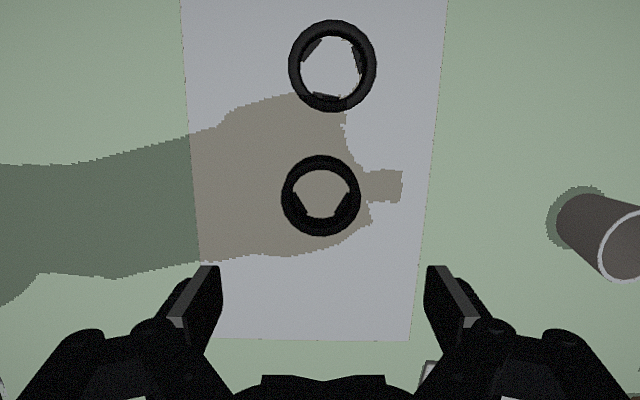

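Call:
jog_arm(
  increments=[
    {"x": 12.6,"y": 41.4,"z": 0.1,"wx": 0,"wy": -0.2,"wz": 5.6,"claw": 100},
    {"x": 12.6,"y": 41.4,"z": 0.1,"wx": 0,"wy": -0.2,"wz": 5.6,"claw": 100},
    {"x": 12.6,"y": 41.4,"z": 0.1,"wx": 0,"wy": -0.2,"wz": 5.6,"claw": 100},
    {"x": 12.6,"y": 41.4,"z": 0.1,"wx": 0,"wy": -0.2,"wz": 5.6,"claw": 100},
    {"x": 12.6,"y": 41.4,"z": 0.1,"wx": 0,"wy": -0.2,"wz": 5.6,"claw": 100},
    {"x": 12.6,"y": 41.4,"z": 0.1,"wx": 0,"wy": -0.2,"wz": 5.6,"claw": 100},
    {"x": 12.6,"y": 41.4,"z": 0.1,"wx": 0,"wy": -0.2,"wz": 5.6,"claw": 100},
    {"x": 12.6,"y": 41.4,"z": 0.1,"wx": 0,"wy": -0.2,"wz": 5.6,"claw": 100},
    {"x": 12.6,"y": 41.4,"z": 0.1,"wx": 0,"wy": -0.2,"wz": 5.6,"claw": 100},
  ],
)

```text
clock: 50.42
position: [0.636, -0.1268, 0.1285]
tool_rot: [-3.14, 0.002, -0.0]
force: [0.1, 1.0, -0.1]
grip_width: 0.0859
```

```bash
python3 - <<'E'
from h import *
f=grab('wrist','w42')
to(.637,-.1255,.011,0.0)
E
```

```text
t=50.48 pos [ 0.6361 -0.126   0.1289] yaw 0.001 w 0.0854 F [ 0.5  1.  -0.3]
shift cm [ 0.11 -0.03 11.79] turn [-0.11  0.1   0.07] rows 1.9
```

View pics/w42.png

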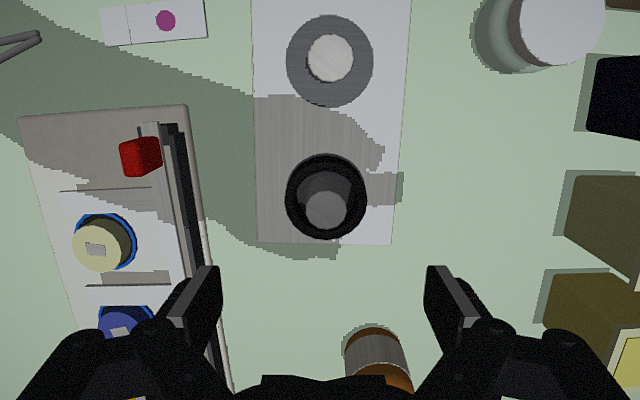

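Call:
jog_arm(
  increments=[
    {"x": 0.1,"y": 0,"z": 6,"wx": 0,"wy": 0,"wz": 0,"claw": 100},
    {"x": 0.1,"y": 0,"z": 11.8,"wx": 0,"wy": 0,"wz": 0,"claw": 100},
    {"x": 0.1,"y": 0,"z": 11.8,"wx": 0,"wy": 0,"wz": 0,"claw": 100},
    {"x": 0.1,"y": 0,"z": 11.8,"wx": 0,"wy": 0,"wz": 0,"claw": 60},
    {"x": 0.1,"y": 0,"z": 11.8,"wx": 0,"wy": 0,"wz": 0,"claw": 60},
    {"x": 0.1,"y": 0,"z": 11.8,"wx": 0,"wy": 0,"wz": 0,"claw": 60},
    {"x": 0.1,"y": 0,"z": 11.8,"wx": 0,"wy": 0,"wz": 0,"claw": 60},
  ],
)

```text
clock: 51.35
position: [0.6384, -0.1257, 0.0137]
tool_rot: [-3.14, -0.002, 0.001]
force: [-0.4, 0.8, 5.3]
grip_width: 0.0579
```

Call:
jog_arm(
  increments=[
    {"x": 0,"y": 0,"z": -3,"wx": 0,"wy": 0,"wz": 0,"claw": 60},
    {"x": 0,"y": 0,"z": -7,"wx": 0,"wy": 0,"wz": 0,"claw": 60},
    {"x": 0,"y": 0,"z": -11,"wx": 0,"wy": 0,"wz": 0,"claw": 60},
    {"x": 0,"y": 0,"z": -11,"wx": 0,"wy": 0,"wz": 0,"claw": 60},
  ],
)

```text
clock: 51.85
position: [0.6404, -0.1263, 0.1291]
tool_rot: [-3.14, -0.01, 0.001]
force: [0.6, -0.0, -0.9]
grip_width: 0.0578
```

```bash
python3 - <<'E'
from h import *
to(.472,.186,.12,0.1)
E
```

```text
t=51.85 pos [ 0.6404 -0.1263  0.1291] yaw 0.001 w 0.0578 F [ 0.6 -0.  -0.9]
shift cm [-16.8  -31.25   0.78] turn [-0.04 -0.56 -5.65] rows 5.7
```

Call:
jog_arm(
  increments=[
    {"x": -16.8,"y": -31.2,"z": 0.6,"wx": 0,"wy": -0.6,"wz": -5.6,"claw": 60},
    {"x": -16.8,"y": -31.2,"z": 0.6,"wx": 0,"wy": -0.6,"wz": -5.6,"claw": 60},
    {"x": -16.8,"y": -31.2,"z": 0.6,"wx": 0,"wy": -0.6,"wz": -5.6,"claw": 60},
    {"x": -16.8,"y": -31.2,"z": 0.6,"wx": 0,"wy": -0.6,"wz": -5.6,"claw": 60},
    {"x": -16.8,"y": -31.2,"z": 0.6,"wx": 0,"wy": -0.6,"wz": -5.6,"claw": 60},
    {"x": -16.8,"y": -31.2,"z": 0.6,"wx": 0,"wy": -0.6,"wz": -5.6,"claw": 60},
    {"x": -16.8,"y": -31.2,"z": 0.6,"wx": 0,"wy": -0.6,"wz": -5.6,"claw": 60},
    {"x": -16.8,"y": -31.2,"z": 0.6,"wx": 0,"wy": -0.6,"wz": -5.6,"claw": 60},
  ],
)

```text
clock: 52.85
position: [0.4724, 0.1852, 0.1224]
tool_rot: [-3.141, -0.0, 0.099]
force: [-1.3, -0.5, -1.4]
grip_width: 0.0577
```

```bash
python3 - <<'E'
from h import *
grab('wrist','w43')
to(.472,.186,.010,0.1)
E
```

```text
t=52.90 pos [0.4726 0.1847 0.1223] yaw 0.098 w 0.0579 F [ 0.5 -0.2 -1.6]
shift cm [-0.05 -0.13 11.23] turn [-0.05 -0.01 -0.11] rows 1.8
```

View pics/w43.png

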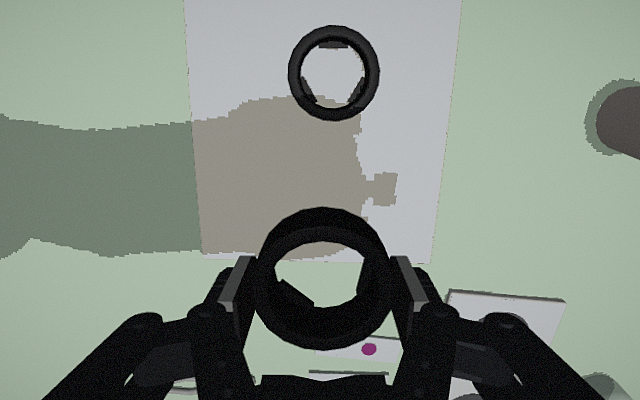

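Call:
jog_arm(
  increments=[
    {"x": 0,"y": -0.3,"z": 5,"wx": 0,"wy": 0,"wz": 0,"claw": 60},
    {"x": 0,"y": -0.3,"z": 9,"wx": 0,"wy": 0,"wz": 0,"claw": 60},
    {"x": 0,"y": -0.3,"z": 10.5,"wx": 0,"wy": 0,"wz": 0,"claw": 60},
    {"x": 0,"y": -0.3,"z": 11.2,"wx": 0,"wy": 0,"wz": 0,"claw": 60},
    {"x": 0,"y": -0.3,"z": 11.5,"wx": 0,"wy": 0,"wz": 0,"claw": 60},
    {"x": 0,"y": -0.3,"z": 11.5,"wx": 0,"wy": 0,"wz": 0,"claw": 60},
  ],
)

```text
clock: 53.65
position: [0.4729, 0.1874, 0.0088]
tool_rot: [-3.14, -0.001, 0.097]
force: [-3.5, -4.7, 9.6]
grip_width: 0.0574
```

Call:
jog_arm(
  increments=[
    {"x": 0,"y": 0,"z": 0,"wx": 0,"wy": 0,"wz": 0,"claw": 100},
    {"x": 0,"y": 0,"z": -0.1,"wx": 0,"wy": 0,"wz": 0,"claw": 100},
    {"x": 0,"y": 0,"z": -0.1,"wx": 0,"wy": 0,"wz": 0,"claw": 100},
    {"x": 0,"y": 0,"z": -3,"wx": 0,"wy": 0,"wz": 0,"claw": 100},
    {"x": 0,"y": 0,"z": -8,"wx": 0,"wy": 0,"wz": 0,"claw": 100},
    {"x": 0,"y": 0,"z": -14,"wx": 0,"wy": 0,"wz": 0,"claw": 100},
    {"x": 0,"y": 0,"z": -14,"wx": 0,"wy": 0,"wz": 0,"claw": 100},
  ],
)

```text
clock: 54.52
position: [0.4744, 0.188, 0.1525]
tool_rot: [-3.137, -0.007, 0.097]
force: [-0.8, 1.0, -0.0]
grip_width: 0.0855
```

```bash
python3 - <<'E'
from h import *
f=grab('wrist','w44')
to(.519,-.0825,.13,0.06)
E
```

```text
t=54.58 pos [0.4734 0.1879 0.1505] yaw 0.098 w 0.0853 F [-0.5  0.5 -0.9]
shift cm [ 1.89 27.36  1.97] turn [-0.18 -0.24  2.17] rows 4.4
```

View pics/w44.png

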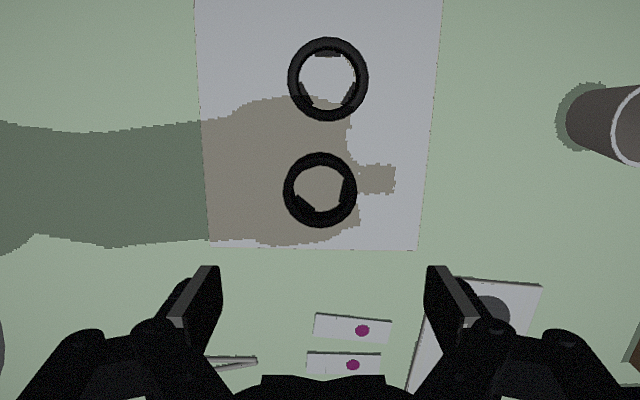

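Call:
jog_arm(
  increments=[
    {"x": 1.8,"y": 27.4,"z": 2,"wx": 0,"wy": -0.2,"wz": 2.2,"claw": 45},
    {"x": 1.8,"y": 27.4,"z": 2,"wx": 0,"wy": -0.2,"wz": 2.2,"claw": 45},
    {"x": 1.8,"y": 27.4,"z": 2,"wx": 0,"wy": -0.2,"wz": 2.2,"claw": 45},
    {"x": 1.8,"y": 27.4,"z": 2,"wx": 0,"wy": -0.2,"wz": 2.2,"claw": 45},
    {"x": 1.8,"y": 27.4,"z": 2,"wx": 0,"wy": -0.2,"wz": 2.2,"claw": 45},
    {"x": 1.8,"y": 27.4,"z": 2,"wx": 0,"wy": -0.2,"wz": 2.2,"claw": 45},
    {"x": 1.8,"y": 27.4,"z": 2,"wx": 0,"wy": -0.2,"wz": 2.2,"claw": 45},
  ],
)

```text
clock: 55.45
position: [0.5177, -0.0821, 0.1289]
tool_rot: [-3.138, 0.001, 0.06]
force: [-1.1, 0.4, -0.4]
grip_width: 0.0384
```

```bash
python3 - <<'E'
from h import *
f=grab('wrist','w45')
to(.5175,-.0828,.044,0.06)
E
```

```text
t=55.50 pos [ 0.5178 -0.0818  0.1292] yaw 0.061 w 0.0384 F [-0.5  0.6 -0. ]
shift cm [-0.04  0.12  8.52] turn [-0.21  0.02  0.04] rows 1.4
```

View pics/w45.png

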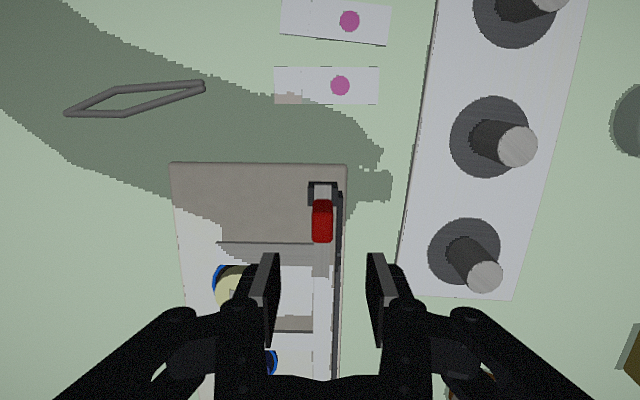

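Call:
jog_arm(
  increments=[
    {"x": 0,"y": 0.2,"z": 4,"wx": -0.2,"wy": 0,"wz": 0,"claw": 45},
    {"x": 0,"y": 0.2,"z": 8.3,"wx": -0.2,"wy": 0,"wz": 0,"claw": 45},
    {"x": 0,"y": 0.2,"z": 8.3,"wx": -0.2,"wy": 0,"wz": 0,"claw": 45},
    {"x": 0,"y": 0.2,"z": 8.3,"wx": -0.2,"wy": 0,"wz": 0,"claw": 10},
    {"x": 0,"y": 0.2,"z": 8.3,"wx": -0.2,"wy": 0,"wz": 0,"claw": 10},
    {"x": 0,"y": 0.2,"z": 8.3,"wx": -0.2,"wy": 0,"wz": 0,"claw": 10},
    {"x": 0,"y": 0.2,"z": 8.3,"wx": -0.2,"wy": 0,"wz": 0,"claw": 10},
  ],
  squeeze=25,
)

```text
clock: 56.38
position: [0.5174, -0.0834, 0.0477]
tool_rot: [-3.141, 0.001, 0.061]
force: [-8.6, 0.2, 5.4]
grip_width: 0.0133
```

Call:
jog_arm(
  increments=[
    {"x": 0,"y": 1,"z": -0.2,"wx": 0,"wy": 0,"wz": 0,"claw": 10},
    {"x": 0,"y": 2,"z": -0.2,"wx": 0,"wy": 0,"wz": 0,"claw": 10},
    {"x": 0,"y": 3,"z": -0.2,"wx": 0,"wy": 0,"wz": 0,"claw": 10},
    {"x": 0,"y": 3.7,"z": -0.2,"wx": 0,"wy": 0,"wz": 0,"claw": 10},
    {"x": 0,"y": 3.9,"z": -0.2,"wx": 0,"wy": 0,"wz": 0,"claw": 10},
    {"x": 0,"y": 3.9,"z": -0.2,"wx": 0,"wy": 0,"wz": 0,"claw": 10},
  ],
)

```text
clock: 57.12
position: [0.5191, -0.1231, 0.0502]
tool_rot: [-3.141, 0.001, 0.06]
force: [-5.6, -1.3, -8.9]
grip_width: 0.0128
```

Call:
jog_arm(
  increments=[
    {"x": -0.05,"y": 0.3,"z": 0.1,"wx": 0,"wy": 0,"wz": 0,"claw": 10},
    {"x": -0.05,"y": 0.6,"z": 0.1,"wx": 0,"wy": 0,"wz": 0,"claw": 10},
    {"x": -0.05,"y": 0.6,"z": 0.1,"wx": 0,"wy": 0,"wz": 0,"claw": 10},
  ],
)

```text
clock: 57.5
position: [0.5192, -0.1242, 0.05]
tool_rot: [-3.135, 0.002, 0.063]
force: [-5.6, 32.9, 8.5]
grip_width: 0.013
```

Call:
jog_arm(
  increments=[
    {"x": 0,"y": 0,"z": 0,"wx": 0,"wy": 0,"wz": 0,"claw": 45},
    {"x": 0,"y": 0,"z": 0,"wx": 0,"wy": 0,"wz": 0,"claw": 45},
    {"x": 0,"y": 0,"z": -4,"wx": 0,"wy": 0,"wz": 0,"claw": 60},
    {"x": 0,"y": 0,"z": -10,"wx": 0,"wy": 0,"wz": 0,"claw": 60},
    {"x": 0,"y": -5,"z": -15,"wx": 0,"wy": 0,"wz": 0,"claw": 60},
    {"x": 0,"y": -10,"z": -15,"wx": 0,"wy": 0,"wz": 0,"claw": 60},
    {"x": 0,"y": -10,"z": -15,"wx": 0,"wy": 0,"wz": 0,"claw": 60},
  ],
)

```text
clock: 58.38
position: [0.5139, -0.0218, 0.2019]
tool_rot: [-3.133, -0.001, 0.069]
force: [-0.1, -1.9, -0.5]
grip_width: 0.0514
```

```bash
python3 - <<'E'
from h import *
f=grab('wrist','w46')
g=grab('scene')
cv2.imwrite('pics/s46.png',cv2.resize(g['pixels'][120:280,130:460,::-1],None,fx=2.4,fy=2.4,interpolation=cv2.INTER_CUBIC))
to(.45,.28,.25,.3)
E
```

```text
t=58.48 pos [ 0.5135 -0.0256  0.2012] yaw 0.064 w 0.0512 F [ 0.8 -1.5 -0.6]
shift cm [ -4.39 -30.93  -4.67] turn [ -0.38  -0.   -13.52] rows 5.1
```

View pics/w46.png

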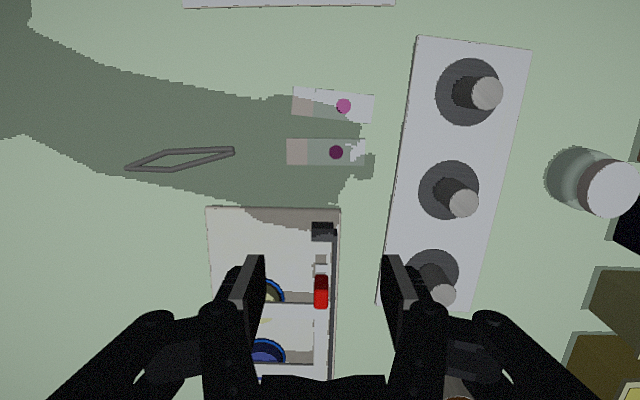

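View pics/s46.png

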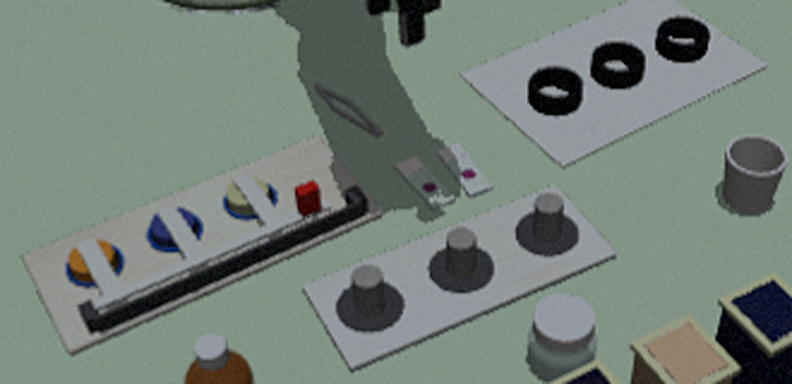

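Call:
jog_arm(
  increments=[
    {"x": -4.4,"y": -31,"z": -5,"wx": 0,"wy": 0,"wz": -13.5,"claw": 60},
    {"x": -4.4,"y": -31,"z": -5,"wx": 0,"wy": 0,"wz": -13.5,"claw": 60},
    {"x": -4.4,"y": -31,"z": -5,"wx": 0,"wy": 0,"wz": -13.5,"claw": 60},
    {"x": -4.4,"y": -31,"z": -5,"wx": 0,"wy": 0,"wz": -13.5,"claw": 60},
    {"x": -4.4,"y": -31,"z": -5,"wx": 0,"wy": 0,"wz": -13.5,"claw": 60},
    {"x": -4.4,"y": -31,"z": -5,"wx": 0,"wy": 0,"wz": -13.5,"claw": 60},
    {"x": -4.4,"y": -31,"z": -5,"wx": 0,"wy": 0,"wz": -13.5,"claw": 60},
    {"x": -4.4,"y": -31,"z": -5,"wx": 0,"wy": 0,"wz": -13.5,"claw": 60},
  ],
)

```text
clock: 59.48
position: [0.4507, 0.2787, 0.2531]
tool_rot: [-3.136, -0.001, 0.297]
force: [-0.2, 0.3, -0.6]
grip_width: 0.0514
```

```bash
python3 - <<'E'
from h import *
f=grab('top');H,S,V=hsv(f)
cv2.imwrite('pics/t47.png',cv2.resize(f['pixels'][140:300,270:470,::-1],None,fx=4,fy=3.7,interpolation=cv2.INTER_CUBIC))
mm=(S>150)&((H<8)|(H>172));mm[:190]=0;mm[240:]=0;mm[:,:340]=0
for c,s in blobs(mm,15): print(c,s,onz(f,*c,.06).round(4))
print(bot.observe()['force'],bot.observe()['clock'])
E
```

```text
[368.59459459 219.94594595] [365 218   8   5  37] [ 0.5173 -0.1282  0.06  ]
[ 0.51986647 -0.74419724  0.64192989] 59.525
```

View pics/t47.png

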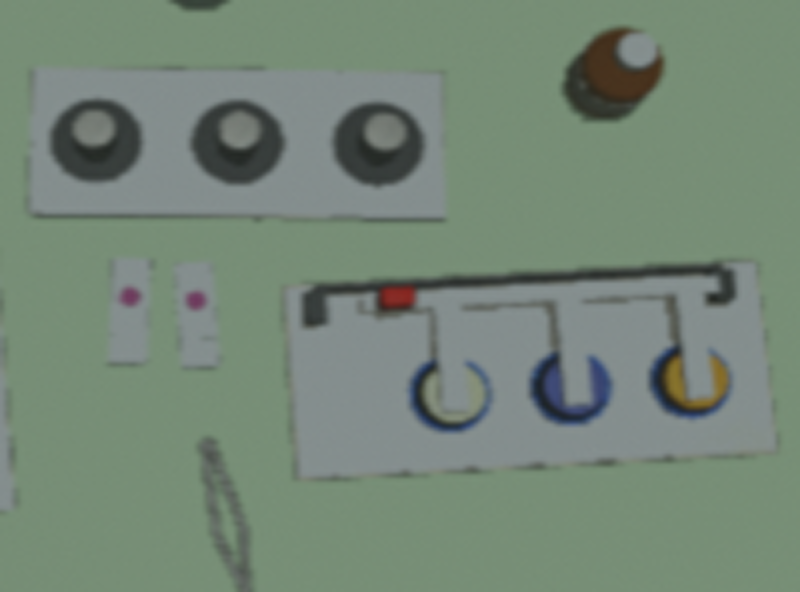

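```bash
python3 - <<'E'
from h import *
print(bot.job_done())
E
```

```text
the job is handed in; nothing more can be done
None
```

The job is done and handed in at about 60 s of the 210 s allowed. It reports no verdict, so what follows rests on my own checks.

- **Discs:** I opened the lock to its stop and pressed all three filled moulds onto the posts. All three discs stood up out of their rings and were let go before I touched any of them. I then laid each disc flat in its own well.
- **Rings:** I put the three empty rings flat back on the mat.
- **Lock:** I slid the lock home until it stopped, at about 33 N. I had also felt the open stop, at 24 N.

The last top and scene pictures show:
- The tongues lie over the middles of the three filled wells.
- The posts are empty and the rings lie flat on the mat.
- The tweezers, slides and containers look to be where they were, judged by eye.

**Small disagreements:**
- The grip ended about 5 mm further towards locked than where it started. That fits a lock that was not quite at 0 at first.
- When I came back for the rings, the one on the post nearest the mat sat about 3 mm off centre. It was still flat on the plate and came off cleanly.
- The wrist camera read positions about 2 mm further in y than the top camera, and I corrected for that by eye.
- The wrist force reached about 43 N for a moment while I pressed the first ring onto the plate. The ring in the fingers took that load, not the gripper's body.

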